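Clamp a stack of blanks with the adjustable wrench

TASK

Stack all the loose round brass blanks flat and neatly centred on the small round plate of the clamp. Then set the adjustable wrench down over the clamp's square nut, roll its worm until the jaws are snug on the nut, and only then turn the nut clockwise with the wrench as far as it goes, which brings the clamp arm down on the stack. Finally lift the wrench off and lay it flat, worm up, on the cork mat, leaving the other tools where they are.

Things in the scene. Friction and masses are not known exactly. Their poses are not given: they have to be found in the camera images.
- blank_0: round flat brass blank, 40 mm in diameter, 8 mm thick, 85 g, lying on the bench to the right; 2 to 4 of blank_0 .. blank_3 are present (None when absent). Origin: centre of its underside, z up; both faces are alike
- blank_1: round flat brass blank, 40 mm in diameter, 8 mm thick, 85 g, lying on the bench to the right; 2 to 4 of blank_0 .. blank_3 are present (None when absent). Origin: centre of its underside, z up; both faces are alike
- blank_2: round flat brass blank, 40 mm in diameter, 8 mm thick, 85 g, lying on the bench to the right; 2 to 4 of blank_0 .. blank_3 are present (None when absent). Origin: centre of its underside, z up; both faces are alike
- blank_3: round flat brass blank, 40 mm in diameter, 8 mm thick, 85 g, lying on the bench to the right; 2 to 4 of blank_0 .. blank_3 are present (None when absent). Origin: centre of its underside, z up; both faces are alike
- blank_0_center (a point): centre of blank_0, 4 mm above its underside
- blank_1_center (a point): centre of blank_1, 4 mm above its underside
- blank_2_center (a point): centre of blank_2, 4 mm above its underside
- blank_3_center (a point): centre of blank_3, 4 mm above its underside
- clamp: fixed grey clamp for a stack of blanks. Origin: on the bench under the middle of its base slab (115 mm in x, 260 mm in y, 8 mm thick). On its +y half is a drum, 120 mm in diameter, with a sprung flat rest plate on top, 30 mm above the bench, and a square nut in its middle; on its -y half, 130 mm from the nut, a small round plate; behind the plate (+x) the clamp arm
- pivot (a point): pivot of the clamp arm, clamp frame (85, -65, 44) mm. The arm, 12 mm wide and 100 mm long, stands upright behind the plate (to about 145 mm above the bench, thickest 40 mm behind the pivot) and swings down to clamp -x over the plate as the nut is turned. Its foot, sprung over 22 mm with under 2 N, takes up any stack height
- plate_top (a point): centre of the upper face of the round aluminium plate (56 mm in diameter, 20 mm above the bench), clamp frame (0, -65, 20) mm
- nut_foot (a point): centre of the foot of the square steel nut, on the rest plate, clamp frame (0, 65, 30) mm. The nut is 24 x 24 mm and 18 mm high. At nut joint 0 two of its flats are parallel to the clamp's x axis turned by +30 degrees (0.524 rad) about z, so the wrench fits with a yaw 30 degrees more than the clamp's, its handle pointing towards the robot and to the right
- nut (a joint): angle of the nut, rad: 0 at the start (arm upright), grows as it turns clockwise seen from above, stops at 1.3 (arm fully down). Needs about 0.2 to 0.4 N m and stays where it is left
- wrench: steel adjustable wrench, 16 mm thick, about 0.3 kg, lying flat on the cork mat, worm up. Origin: underside, centre of the mouth as set to the nut. +x points out of the mouth. Jaws span x -18 (mouth bottom) to 18 mm; fixed jaw at +y, face at y = 12 mm; sliding jaw at -y, face at y = -20 mm + wrench_jaw. Balances near x = -35 mm: set round the nut it lies on the rest plate by itself
- handle (a point): middle of the wrench's handle, wrench frame (-105, 0, 8) mm; the handle is a bar 20 mm wide in y and 16 mm thick, from x = -58 to -175 mm
- worm_top (a point): top of the worm, wrench frame (-36, 0, 26) mm, 10 mm above the wrench's face. The worm is a knurled roller, 24 mm in diameter, 20 mm long, axis along wrench y. With the wrench on the clamp, press it 2 to 4 mm down with a fingertip (the rest plate yields up to 6 mm, 7 N + 0.7 N/mm less the wrench's weight) and drag: towards the mouth (+x) closes the jaw, back opens it, 1 mm of jaw per 12 mm of drag; it slips when tight
- wrench_jaw (a joint): travel of the sliding jaw towards the fixed one, m: 0 to 0.003 at the start (mouth 32 to 29 mm wide), 0.008 when the mouth is 24 mm wide and snug on the nut, 0.014 at its stop
- cork_mat: fixed cork mat, 240 x 140 x 3 mm, on the left; origin at the centre of its underside, long side along its x
- doming_block: bystander: brass cube of 42 mm with hollows, beside the blanks; origin centre of its underside
- loupe: bystander: black eye loupe, a cup 30 mm wide and 31 mm high; origin centre of its underside
- tweezers: bystander: steel tweezers, 120 mm long, 8 mm high; origin centre of its underside
There are look-alikes about, which are no part of the job. What is shaped like the blank_1 but blue or pink is not meant.

How it is judged (in metres and radians):
On the way, in this order (a step that is already met when the one before it is completed fails the run):
1. every blank lies flat and centred in one stack on the plate (horizontal distance between each of blank_0_center, blank_1_center, blank_2_center, blank_3_center and plate_top below 0.006 m and angle between the z axis of each of blank_0, blank_1, blank_2, blank_3 and the z axis of clamp, either way round below 0.1 rad and height (world z) of each of blank_0_center, blank_1_center, blank_2_center, blank_3_center above 0.018 m), for 0.3 s.
2. the wrench lies round the nut and its jaws are closed snugly on it, the nut not yet turned (horizontal distance between wrench and nut_foot below 0.007 m and height (world z) of wrench between 0.02 and 0.036 m and value of joint wrench_jaw between 0.007 and 0.0095 m and value of joint nut below 0.15 rad), for 0.2 s.
3. the nut has been turned fully home with the wrench snug on it (horizontal distance between wrench and nut_foot below 0.007 m and height (world z) of wrench between 0.02 and 0.036 m and value of joint wrench_jaw between 0.007 and 0.0095 m and value of joint nut above 1.2 rad), for 0.2 s.
At the end, for the whole second after the job is handed in: every blank present lies flat (within 0.1 rad) in one stack on the plate, its centre within 6 mm of the plate's centre; the nut is turned to more than 1.2 rad, so that the arm is down; the wrench lies flat, worm up, at rest on the cork mat, its mouth and the middle of its handle both over the mat (all of step 1 and value of joint nut above 1.2 rad and x of handle in the frame of cork_mat between -0.12 and 0.12 m and y of handle in the frame of cork_mat between -0.07 and 0.07 m and x of wrench in the frame of cork_mat between -0.12 and 0.12 m and y of wrench in the frame of cork_mat between -0.07 and 0.07 m and height (world z) of wrench below 0.012 m and angle between wrench's own z axis and vertical below 0.12 rad and linear speed of wrench below 0.02 m/s); the robot touches nothing.
It fails at once if doming block is moved more than 40 mm (distance of doming_block from where it was at the start of the episode above 0.04 m).
It fails at once if loupe is moved more than 40 mm (distance of loupe from where it was at the start of the episode above 0.04 m).
It fails at once if tweezers is moved more than 40 mm (distance of tweezers from where it was at the start of the episode above 0.04 m).
Of blank_0, blank_1, blank_2, blank_3 only 2 to 4 are there at a start; the rules pass over those that are not, and their reading is None.
At some moment in a run one of wrench may be knocked a few centimetres aside while the robot is not near it.
Once in a run the grip may slacken for a moment while it holds something.
It also fails if it takes over 210 s, if anything falls off the work surface, if the arm or the gripper's body presses on something with over 40 N, if the wrist force passes 120 N, or if a joint passes its speed limit or range.

ROBOT

A 7-joint arm with a two-finger parallel gripper is mounted at the origin on a cart in front of the work surface, level with it; the furniture and walls round the work are solid. World frame = base frame: x ahead of the robot, y to its left, z up, the work surface at z = 0. Lengths are in mm, angles in rad, forces in N, time in s.
With the tool pointing down it reaches from about 350 to 900 mm from the base axis. Payload 8.1 kg.
Tool frame: the origin (TCP) lies at the very end of the fingers, on their centre line; the grasp point (between the pads) lies 19 mm behind it; z points along the fingers, y is the line along which they close (so a half turn about z gives the same grasp; the last joint's range is limited). The gripper opens to 92 mm and grips with 3 to 60 N. Pads are 19 mm wide; open, the fingers measure 130 mm over their backs; the gripper's body (75 mm by 190 mm) begins 47 mm behind the grasp point.
Start: joints at [-1.319, 0.434, 0.025, 1.573, -0.012, 1.134, -0.075], TCP at [217.154, 586.076, 226.742] pointing down, gripper open.
Joint ranges: [-2.62, 2.62], [-0.44, 2.09], [-1.27, 1.32], [0.08, 2.57], [-1.32, 4.46], [0.12, 2], [-2.74, 2.74]. Speed limits (rad/s): [2.22, 2.22, 3.01, 3.01, 3.14, 3.14, 3.14].

INTERFACE

Orientations are given as a rotation vector (axis times angle).
In Python, from workcell import * gives the robot as it stands.
- The arm moves only by the tool drive_tool, never from a script. Its argument "rows" is a list of rows, each a list of 7 numbers: the shift along the tool's x, y, z in mm, then the turn, a rotation vector about the tool's x, y, z in degrees, then the finger opening in mm, from 0 to 91.8. A call has 1 to 10 rows; each row shifts and turns the commanded pose from where the row before left it, along the tool's axes as they then stand; what a row does not reach is not made up. A row lasts 1/10 s, in which the tool goes at most 50 mm and 8.59 degrees, less where a joint would pass 70% of its speed; a pose out of reach is approached as far as the arm can. A call with a gripper value outside its range is refused whole. The fingers move at their own pace and stop on an object; "squeeze" is the grip in N (left out, the last holds). Time passes only in rows, so rows that do not move let the fingers close. It gives the time, the measured TCP pose, the force, the opening and the grip force at its end, in the units of the state.
- get_obs(): the state, without advancing time (a new reading comes with each control period).
- read_camera(name): name is "scene" or "top" or "wrist"; returns the picture (480x640x3 uint8, red, green, blue); there is no depth.
- calibration(name): a dict with "camera_matrix" (3x3 intrinsics, pixels), "k1" (the pictures are not rectified: a ray, as slopes to the right and down, at radius r is drawn at 1 + k1 r^2 times it, then the intrinsics apply), "world_from_camera" (4x4, takes a point from camera to world coordinates). Camera axes: x right, y down, z forward; pixel columns grow to the right and rows downward; lengths in mm; the calibration is good to about 2 mm. A picture is of the moment at which its call begins: read the wrist's pose just before it. calibration takes no time and is no camera call; for the wrist camera it gives the pose at the moment of the call.
- hand_in(): hands the job in; it is judged then, once.
Trained networks look in the newest picture that a camera, given by its name, has taken for a name from the list of things; names that differ only in an ending like _2 or _b are one class to them, and where a whole thing is asked for, a point or a joint stands for the part that bears it (a point fixed in the world has none). Each returns a list of dicts, best first, with "conf" (0 to 1); they miss things now and then, are a little off and sometimes report something else, mostly with a low value. They report only what shows in the picture. A call takes as long as a camera call. They do not tell look-alikes from the thing itself.
- find_in(camera, query): "box" ([centre column, centre row, width, height] in pixels, round what is visible of it).
- regions_of(camera, query): "mask" (480x640 bool, what is visible of it) and "box" ([centre column, centre row, width, height] in pixels, round what is visible of it).
The state is a dict: "clock": time; "joints": joint angles; "joint_velocities": joint speeds; "tau": joint torques, N m; "ee_pos": TCP position; "orientation": TCP orientation; "wrist_force": force on the tool from outside, world axes, zero at the start; "wrist_torque": the same for the moment, N m; "finger_gap": finger opening in mm; "finger_force": force on a finger pad.
Only numpy, scipy, OpenCV 4.12 (cv2) and the standard library are available. Lean on these libraries where they do the work, as an engineer would, in place of code of your own. Each camera call takes 0.05 s, during which the arm holds its last target. There are 200 camera calls.

## Working session

There is one attempt and no reset: what is moved stays moved. The work goes in short steps, Python scripts to look and compute and a tool call to move; the robot and the scene stay as the last step left them, time stands still between calls to the robot, and variables do not carry over. Pictures are saved under pics/ and viewed, at most 14 in all, crops included, and the job is handed in when it is done.

Besides the shell and the picture viewer there is one more tool, called after "Call:" as a command line: name --pt "numbers of a row" for each row, then --argument value for the rest. drive_tool: Moves the arm, as the interface text tells. Its arguments: {"type":"object","properties":{"rows":{"type":"array"},"squeeze":{"type":"number"}},"required":["rows"]}

```bash
mkdir -p pics; ls
cat > h.py <<'E'
from workcell import *
import numpy as np, cv2
from scipy.spatial.transform import Rotation as R
def snap(cam,name=None):
    im=read_camera(cam)
    if name: cv2.imwrite('pics/%s.png'%name, im[:,:,::-1])
    return im
def ray(cam,px):
    c=calibration(cam);K=np.array(c['camera_matrix']);T=np.array(c['world_from_camera'])
    d=np.array([(px[0]-K[0,2])/K[0,0],(px[1]-K[1,2])/K[1,1]])
    s=d.copy()
    for _ in range(20): s=d/(1+c['k1']*(s@s))
    v=T[:3,:3]@np.array([s[0],s[1],1.]);return T[:3,3],v
def atz(cam,px,z):
    o,v=ray(cam,px);return o+v*(z-o[2])/v[2]
def proj(cam,P):
    c=calibration(cam);K=np.array(c['camera_matrix']);T=np.array(c['world_from_camera'])
    p=T[:3,:3].T@(np.array(P,float)-T[:3,3]);s=p[:2]/p[2];s=s*(1+c['k1']*(s@s))
    return np.array([K[0,0]*s[0]+K[0,2],K[1,1]*s[1]+K[1,2]])
E
python3 - <<'E'
from h import *
np.set_printoptions(precision=2,suppress=True)
o=get_obs();print(o)
print(R.from_rotvec(o['orientation']).as_matrix())
for c in('scene','top','wrist'):
    im=snap(c,c+'0')
    cal=calibration(c);print(c,cal['camera_matrix'],cal['k1'],cal['world_from_camera'])
for q in('blank_0','clamp','wrench','cork_mat','doming_block','loupe','tweezers','nut_foot','plate_top','worm_top','nut'):
    try:
        print(q,[(np.round(d['box']),round(d['conf'],2)) for d in find_in('top',q)])
    except Exception as e: print(q,e)
E
```

```text
pics
{'clock': 0.0, 'joints': array([-1.32,  0.44,  0.02,  1.57, -0.01,  1.13, -0.08]), 'joint_velocities': array([ 0., -0., -0.,  0., -0., -0.,  0.]), 'tau': array([ -0.  , -66.78,   0.98, -31.45,  -0.06,   0.04,   0.  ]), 'ee_pos': array([216.99, 585.57, 225.94]), 'orientation': array([-0.55, -3.09,  0.  ]), 'wrist_force': array([-0.05,  0.16,  0.17]), 'wrist_torque': array([-0.02, -0.01, -0.04]), 'finger_force': 0.0, 'finger_gap': 91.84364718248291}
[[-0.94  0.35 -0.  ]
 [ 0.35  0.94 -0.  ]
 [-0.   -0.   -1.  ]]
scene [[464.89   0.   316.74]
 [  0.   464.89 248.8 ]
 [  0.     0.     1.  ]] 0.00696249135568486 [[   0.64   -0.47    0.61 -107.75]
 [  -0.77   -0.37    0.52 -571.07]
 [  -0.02   -0.8    -0.6   727.53]
 [   0.      0.      0.      1.  ]]
top [[478.05   0.   320.79]
 [  0.   478.05 240.15]
 [  0.     0.     1.  ]] -0.09301568588665665 [[   0.02   -1.      0.05  480.79]
 [  -1.     -0.02   -0.01   14.57]
 [   0.01   -0.05   -1.   1308.88]
 [   0.      0.      0.      1.  ]]
wrist [[387.34   0.   315.27]
 [  0.   387.34 238.66]
 [  0.     0.     1.  ]] -0.06021598752340178 [[  0.35   0.9    0.27 143.06]
 [  0.94  -0.33  -0.1  613.15]
 [ -0.     0.29  -0.96 385.04]
 [  0.     0.     0.     1.  ]]
blank_0 [(array([390., 242.,  12.,  13.]), 0.74), (array([421., 226.,  16.,  16.]), 0.74), (array([435., 256.,  14.,  12.]), 0.67), (array([402., 259.,  13.,  14.]), 0.64), (array([364., 267.,  12.,  15.]), 0.51)]
clamp [(array([300., 206., 103.,  81.]), 0.94), (array([275., 209.,  10.,   8.]), 0.51)]
wrench [(array([185., 277.,  26.,  73.]), 0.86)]
cork_mat [(array([224., 189.,  10.,   9.]), 0.25)]
doming_block [(array([367., 217.,  17.,  15.]), 0.57)]
loupe []
tweezers [(array([189., 277.,  25.,  69.]), 0.63)]
nut_foot [(array([299., 207.,  98.,  82.]), 0.6), (array([223., 190.,  10.,  12.]), 0.39)]
plate_top [(array([300., 206., 102.,  81.]), 0.87)]
worm_top [(array([188., 280.,  25.,  77.]), 0.92)]
nut []
```

Run:
```python
from h import *
im=cv2.imread('pics/top0.png')
cv2.imwrite('pics/topc.png',cv2.resize(im[140:330,140:460],None,fx=2.5,fy=2.5,interpolation=cv2.INTER_CUBIC))
```

```text
(no output)
```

View pics/topc.png

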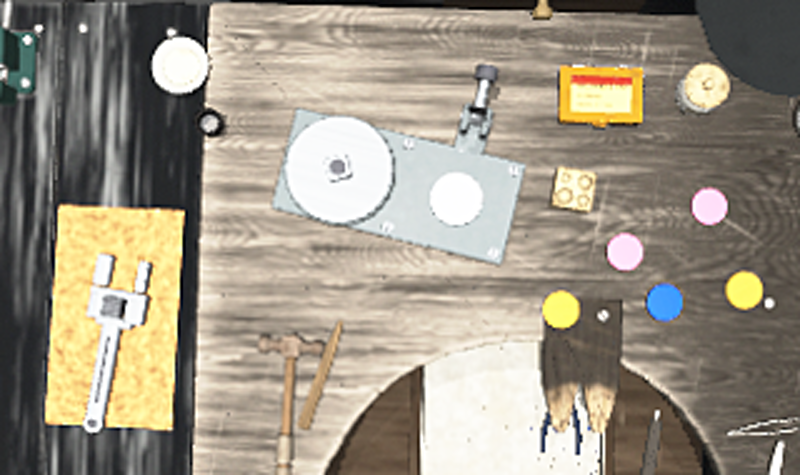

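View pics/scene0.png

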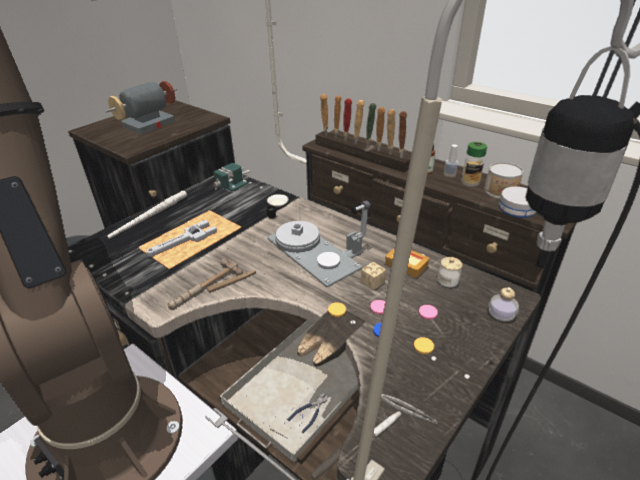

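The top crop shows two brass blanks at crop (561,310) and (744,290), with two pink look-alikes and one blue. The clamp's drum is at (340,170), its plate at (456,199), and the wrench lies on the cork mat at (105,340), mouth up.

Run:
```python
from h import *
np.set_printoptions(precision=1,suppress=True)
f=lambda u,v,z: atz('top',(140+(u+.5)/2.5-.5,140+(v+.5)/2.5-.5),z)
im=cv2.imread('pics/top0.png');hsv=cv2.cvtColor(im,cv2.COLOR_BGR2HSV)
for d in regions_of('top','blank_0'):
    ys,xs=np.nonzero(d['mask']); h=np.median(hsv[ys,xs],0)
    print('blank',round(d['conf'],2),xs.mean(),ys.mean(),h,atz('top',(xs.mean(),ys.mean()),8))
for n,u,v,z in(('nut',340,168,48),('drum',341,170,30),('plate',456,199,20),('c1',297,110,8),('c2',524,165,8),('c3',500,263,8),('c4',275,208,8),
  ('jaw fixed tip',105,257,16),('jaw sl tip',144,264,16),('wormtop',114,306,26),('hend',92,425,16),('mat1',58,205,3),('mat2',185,210,3),('mat3',172,430,3),('mat4',46,425,3),('loupe',210,122,31),('dom',573,188,42)):
    print(n,f(u,v,z))
```

```text
blank 0.67 363.21666666666664 263.76666666666665 [ 30. 137. 255.] [ 486.3 -117.3    8. ]
blank 0.63 423.0508474576271 221.9774011299435 [155.  31. 255.] [ 604.7 -280.2    8. ]
blank 0.59 389.0377358490566 240.52201257861634 [154.  27. 255.] [ 551.4 -186.9    8. ]
blank 0.58 405.3333333333333 260.84795321637426 [105. 188. 255.] [ 496.8 -232.6    8. ]
blank 0.49 437.01630434782606 256.0380434782609 [ 29. 143. 255.] [ 511.9 -320.2    8. ]
nut [631.2 121.8  48. ]
drum [631.2 122.2  30. ]
plate [603.9  -2.3  20. ]
c1 [698.9 174.3   8. ]
c2 [644.3 -76.1   8. ]
c3 [536.2 -52.1   8. ]
c4 [590.4 195.    8. ]
jaw fixed tip [532.  377.8  16. ]
jaw sl tip [525.5 334.7  16. ]
wormtop [479.1 363.3  26. ]
hend [349.7 385.9  16. ]
mat1 [588.7 436.3   3. ]
mat2 [586.3 294.7   3. ]
mat3 [345.5 301.2   3. ]
mat4 [346.8 440.8   3. ]
loupe [680.  265.2  31. ]
dom [ 616.7 -126.6   42. ]
```

Call:
drive_tool --pt "0 0 0 0 0 -8.2 70" --pt "-25.7 -39.4 1.6 0 0 0 70" --pt "-25.7 -39.4 1.6 0 0 0 70" --pt "-25.7 -39.4 1.6 0 0 0 70" --pt "-25.7 -39.4 1.6 0 0 0 70" --pt "-25.7 -39.4 1.6 0 0 0 70" --pt "-25.7 -39.4 1.6 0 0 0 70" --pt "-25.7 -39.4 1.6 0 0 0 70" --pt "-25.7 -39.4 1.6 0 0 0 70" --pt "-25.7 -39.4 1.6 0 0 0 70"

```text
clock: 1.75
ee_pos: [369.2, 189.0, 212.6]
orientation: [0.332, 3.123, 0.001]
wrist_force: [0.6, 0.3, -0.2]
finger_gap: 70.4
finger_force: 0.0
```

Call:
drive_tool --pt "-25.7 -39.4 1.6 0 0 0 70" --pt "-25.7 -39.4 1.6 0 0 0 70" --pt "-25.7 -39.4 1.6 0 0 0 70" --pt "-25.7 -39.4 1.6 0 0 0 70" --pt "-25.7 -39.4 1.6 0 0 0 70" --pt "-25.7 -39.4 1.6 0 0 0 70" --pt "-25.7 -39.4 1.6 0 0 0 70" --pt "0 0 0 0 0 0 70" --pt "0 0 0 0 0 0 70"

```text
clock: 2.65
ee_pos: [486.6, -117.9, 201.0]
orientation: [-0.336, -3.123, 0.0]
wrist_force: [0.3, 0.7, -1.0]
finger_gap: 70.1
finger_force: 0.0
```

```bash
cat >> h.py <<'E'
def pose():
    o=get_obs();M=R.from_rotvec(o['orientation']).as_matrix();return np.array(o['ee_pos']),M
def go(P,a=None):
    p,M=pose();s=M.T@(np.array(P,float)-p);print('tcp',p.round(1),'a %.1f'%np.degrees(np.arctan2(M[1,1],M[0,1])),'tilt',(M[:2,2]*57.3).round(1),'shift',s.round(1))
    if a is not None:
        d=R.from_euler('z',a,degrees=True).as_matrix()@np.array([[0,1,0],[1,0,0],[0,0,-1.]])
        D=np.column_stack([np.cross([np.cos(np.radians(a)),np.sin(np.radians(a)),0],[0,0,-1]),[np.cos(np.radians(a)),np.sin(np.radians(a)),0],[0,0,-1]])
        print(' turn',np.degrees(R.from_matrix(M.T@D).as_rotvec()).round(2),'shift after turn',(D.T@(np.array(P)-p)).round(1))
def discs(cam,im,z,lo=(22,90,90),hi=(38,255,255)):
    h=cv2.cvtColor(im,cv2.COLOR_RGB2HSV);m=cv2.inRange(h,lo,hi)
    out=[]
    for c in cv2.findContours(m,cv2.RETR_EXTERNAL,cv2.CHAIN_APPROX_NONE)[0]:
        if cv2.contourArea(c)<300: continue
        P=np.array([atz(cam,p[0],z)[:2] for p in c],np.float32)
        (e,ax,an)=cv2.fitEllipse(P);out.append((np.round(e,1),np.round(ax,1)))
    return out
E
python3 - <<'E'
from h import *
print(get_obs()['clock']); go([486.3,-117.3,200],77.7)
im=snap('wrist','w1')
print(discs('wrist',im,8))
for d in find_in('wrist','blank_0'): print(d['box'],d['conf'],atz('wrist',d['box'][:2],8))
E
```

```text
2.65
tcp [ 486.6 -117.9  201. ] a 77.7 tilt [-0. -0.] shift [0.5 0.5 1. ]
 turn [-0.02 -0.01  0.01] shift after turn [0.5 0.5 1. ]
[(array([ 513. , -317.9]), array([37.3, 38.6]))]
[260.6, 290.5, 41.5, 35.6] 0.9 [ 554.23511222 -184.9722605     8.        ]
[201.9, 246.8, 40.1, 45.5] 0.88 [ 498.36179701 -228.93498729    8.        ]
[315.1, 208.8, 44.7, 42.1] 0.86 [ 484.71834507 -114.97219983    8.        ]
[123.4, 277.9, 42.9, 36.6] 0.7 [ 513.1564045  -315.90261784    8.        ]
[594.5, 305.1, 27.7, 23.9] 0.33 [644.23249655 148.39133322   8.        ]
```

View pics/w1.png

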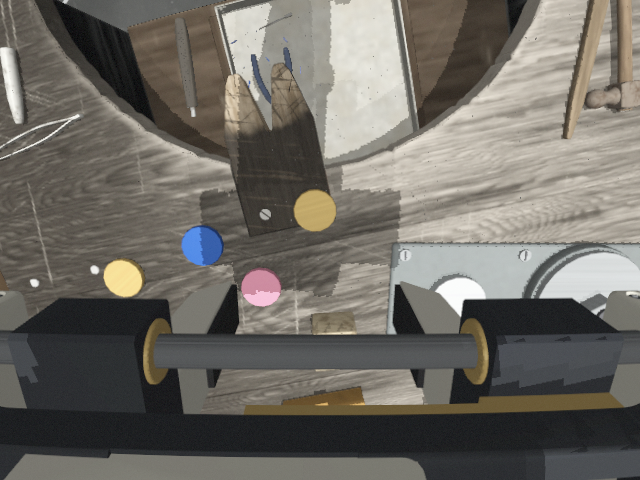

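The blank to pick is at (315,209) in the wrist view, the second brass one is at (123,278), and the pink and blue look-alikes are clear of the fingers. I'll descend and refine.

Call:
drive_tool --pt "0.5 0.8 30 0 0 0 60" --pt "0.5 0.8 40 0 0 0 60" --pt "0.3 0 40 0 0 0 60" --pt "0 0 35 0 0 0 60" --pt "0 0 0 0 0 0 60" --pt "0 0 0 0 0 0 60"

```text
clock: 3.35
ee_pos: [485.6, -113.9, 56.7]
orientation: [-0.33, -3.123, -0.001]
wrist_force: [0.1, -0.1, 0.4]
finger_gap: 60.0
finger_force: 0.0
```

Run:
```python
from h import *
im=snap('wrist','w2')
r=regions_of('wrist','blank_0')
for d in r:
    c=max(cv2.findContours(d['mask'].astype(np.uint8),0,1)[0],key=len)
    P=np.array([atz('wrist',p[0],8)[:2] for p in c],np.float32)
    print(d['box'],d['conf'],[np.round(v,1) for v in cv2.fitEllipse(P)])
    if abs(d['box'][0]-315)<60: go([*cv2.fitEllipse(P)[0],2],77.7)
```

```text
[307.6, 266.8, 70.5, 67.5] 0.96 [array([ 488.1, -118.9]), array([39.6, 41.2]), np.float64(88.7)]
tcp [ 487.  -114.5   57.9] a 77.9 tilt [0.2 0. ] shift [-1.8 -4.1 55.9]
 turn [0.04 0.15 0.22] shift after turn [-2.  -4.  55.9]
[131.8, 294.4, 44.2, 14.9] 0.78 [array([ 481.7, -226.3]), array([ 6.8, 27.3]), np.float64(168.4)]
```

View pics/w2.png

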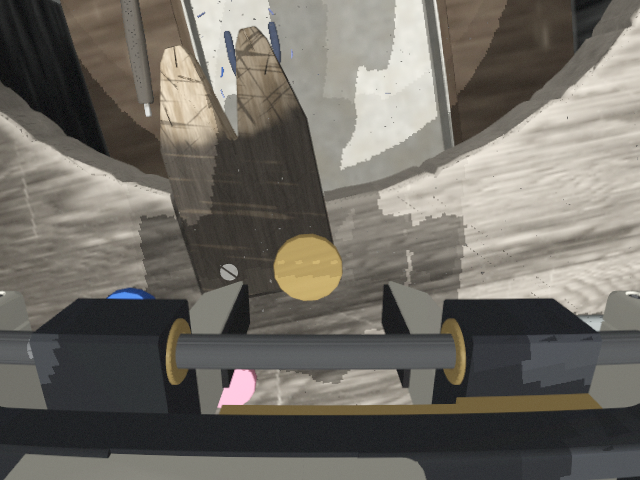

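Call:
drive_tool --pt "-1.3 -3.5 20 0 0 0 60" --pt "0 0 20 0 0 0 60" --pt "0 0 12 0 0 0 60" --pt "0 0 3 0 0 0 60" --pt "0 0 0 0 0 0 60" --pt "0 0 0 0 0 0 30" --pt "0 0 0 0 0 0 30" --pt "0 0 0 0 0 0 30" --pt "0 0 0 0 0 0 30" --pt "0 0 0 0 0 0 30" --squeeze 25

```text
clock: 4.45
ee_pos: [486.7, -118.5, 1.6]
orientation: [0.332, 3.123, 0.0]
wrist_force: [-1.3, -0.1, 6.5]
finger_gap: 38.7
finger_force: 25.0
```

Call:
drive_tool --pt "0 0 0 0 0 0 30" --pt "0 0 0 0 0 0 30" --pt "0 0 -10 0 0 0 30" --pt "0 0 -30 0 0 0 30" --pt "0 0 -40 0 0 0 30" --pt "0 0 -40 0 0 0 30" --pt "0 0 0 0 0 0 30" --pt "0 0 0 0 0 0 30"

```text
clock: 5.25
ee_pos: [486.7, -118.4, 122.2]
orientation: [0.331, 3.122, 0.001]
wrist_force: [-0.0, 0.5, -0.6]
finger_gap: 39.1
finger_force: 25.0
```

```bash
cat >> h.py <<'E'
def ell(cam,z,i=None,q='blank_0'):
    out=[]
    for d in regions_of(cam,q):
        c=max(cv2.findContours(d['mask'].astype(np.uint8),0,1)[0],key=len)
        if len(c)<20: continue
        c=cv2.convexHull(c)
        P=np.array([atz(cam,p[0],z)[:2] for p in c],np.float32)
        e=cv2.fitEllipse(P);out.append((np.array(e[0]),np.round(e[1],1),np.round(d['box']),round(d['conf'],2)))
    return out
E
python3 - <<'E'
from h import *
im=snap('wrist','w3')
p,M=pose();print(p,get_obs()['finger_gap'])
for z in(p[2]+3,p[2]+7):
  for e in ell('wrist',z): print(e, M.T@(np.array([*e[0],z])-p))
E
```

```text
[ 485.8731498  -118.22256871  121.14532844] 38.91715140256996
(array([ 464.831604  , -224.71807861]), array([19.4, 25.4]), array([ 79., 310.,  52.,  40.]), 0.74) [  -1.78422258 -108.53864018   -3.03651406]
(array([ 486.27911377, -117.97103882]), array([40.2, 43.4]), array([315., 299.,  92.,  70.]), 0.68) [-0.34364333  0.33215285 -2.99994296]
(array([ 457.71966553, -174.85850525]), array([22.2, 23.7]), array([174., 276.,  49.,  54.]), 0.6) [ 15.63658445 -61.28325038  -3.01801837]
(array([ 463.09454346, -221.35691833]), array([18.9, 24.7]), array([ 79., 310.,  52.,  40.]), 0.74) [   0.62038312 -105.6157213    -7.03516314]
(array([ 483.94503784, -117.56947327]), array([39.1, 42.2]), array([315., 299.,  92.,  70.]), 0.68) [ 2.02334543  0.23609637 -6.99960578]
(array([ 456.18508911, -172.87973022]), array([21.6, 23. ]), array([174., 276.,  49.,  54.]), 0.6) [ 17.55300487 -59.66940127  -7.01718068]
```

View pics/w3.png

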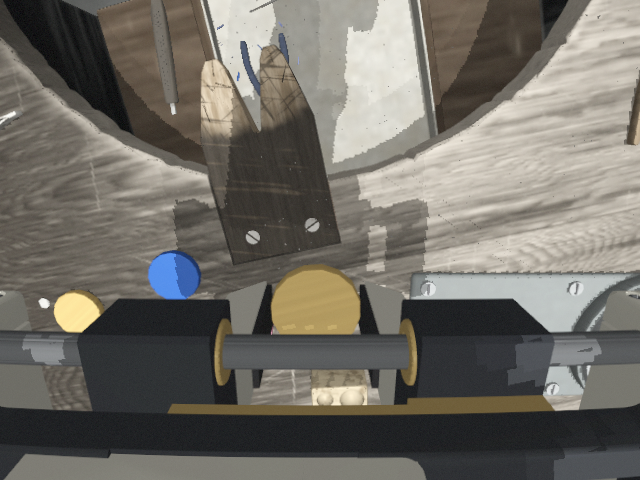

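The blank is held level at (315,300) between the pads, about centred. Next I go high over the plate and measure it with the same camera.

Call:
drive_tool --pt "0 0 -20 0 0 0 30" --pt "-15.1 23 -26.5 0 0 0 30" --pt "-15.1 23 -26.5 0 0 0 30" --pt "-15.1 23 -26.5 0 0 0 30" --pt "-15.1 23 -26.5 0 0 0 30" --pt "-15.1 23 -26.5 0 0 0 30" --pt "-15.1 23 -26.5 0 0 0 30" --pt "0 0 0 0 0 0 30" --pt "0 0 0 0 0 0 30"

```text
clock: 6.3
ee_pos: [603.7, -2.4, 298.7]
orientation: [-0.331, -3.122, 0.001]
wrist_force: [-0.6, -0.5, -2.2]
finger_gap: 38.7
finger_force: 25.0
```

```bash
cat >> h.py <<'E'
def whites(cam,im,z,lo=300,thr=200):
    h=cv2.cvtColor(im,cv2.COLOR_RGB2HSV);m=((h[:,:,1]<30)&(h[:,:,2]>thr)).astype(np.uint8)
    for c in cv2.findContours(m,cv2.RETR_EXTERNAL,cv2.CHAIN_APPROX_NONE)[0]:
        if cv2.contourArea(c)<lo: continue
        P=np.array([atz(cam,p[0],z)[:2] for p in c],np.float32);e=cv2.fitEllipse(P)
        print('white',np.round(e[0],1),np.round(e[1],1),c.mean((0,1)).round(0))
E
python3 - <<'E'
from h import *
im=snap('wrist','w4')
p,M=pose();print(p,get_obs()['finger_gap']); go([603.8,-2.8,120],77.7)
print('plate')
whites('wrist',im,20)
print('held', [M.T@(np.array([*e[0],p[2]+6.4])-p) for e in ell('wrist',p[2]+6.4) if e[3]>.3])
whites('top',cv2.cvtColor(cv2.imread('pics/top0.png'),4),20,100)
E
```

```text
[602.86604612  -3.26094854 298.28945589] 38.988317250804
tcp [602.9  -3.3 298.3] a 77.8 tilt [-0.2 -0. ] shift [ -1.3   0.9 178.3]
 turn [-0.09 -0.17  0.14] shift after turn [ -0.8   0.6 178.3]
plate
white [740.5 300.4] [59.3 60.8] [580. 253.]
white [633.5 127.9] [113.3 114.7] [432. 196.]
white [478.7 354.6] [28.7 54.5] [616.  18.]
white [417.3  16. ] [13.9 40.5] [295.  16.]
white [411.4 -61.6] [30.1 78.3] [222.  31.]
white [390.8 -89.2] [19.6 47. ] [191.  17.]
held [array([ 1.15770548, -0.12343941, -6.39646312]), array([ 70.91940508, -83.39823999,  -6.06731264]), array([ 56.33362942, -65.08298241,  -6.13748985]), array([ 32.44222023, -91.74116776,  -6.16731498]), array([50.3331002 , 21.87136759, -6.28568181])]
white [ 29.4 -10.2] [293.2 367.9] [324. 420.]
white [ 225.8 -384.4] [22.1 51.3] [460. 362.]
white [235.1 204.7] [ 46.7 111.8] [241. 358.]
white [358.8 -53.5] [173.5 211.3] [343. 308.]
white [ 456.9 -880. ] [ 65.4 192. ] [630. 284.]
white [463.3 366.5] [ 54.8 198.4] [184. 271.]
white [ 551.6 -186.5] [33.3 35.3] [390. 240.]
white [526.5 558.9] [ 16.1 361.6] [117. 265.]
white [ 603.4 -277.5] [33.4 34.1] [423. 222.]
white [619.  55.] [124.4 313.3] [297. 213.]
white [ 705.8 -406.8] [47.4 50.5] [469. 186.]
white [744.4 301.8] [58.3 65.2] [213. 166.]
white [ 953.4 -393. ] [32.5 73.2] [464. 100.]
white [1000.3 -335.3] [79.5 81.7] [444.  81.]
```

View pics/w4.png

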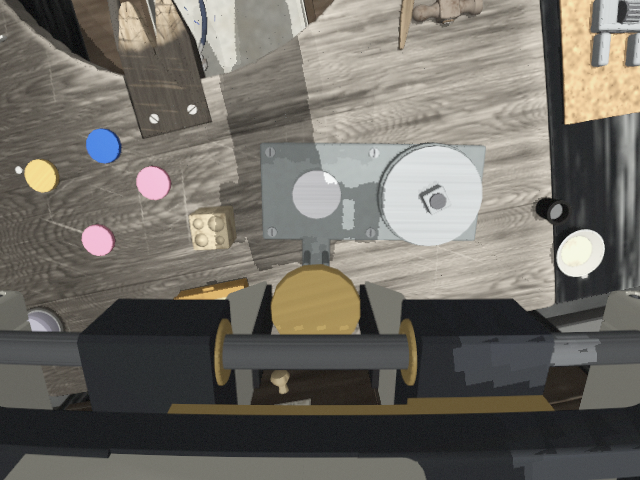

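The plate shows at (317,195), the drum at (432,196) with its nut, and the arm stands behind at (315,255), clear of the fingers.

Run:
```python
from h import *
np.set_printoptions(precision=1,suppress=True)
im=cv2.cvtColor(cv2.imread('pics/w4.png'),4)
p,M=pose()
x0,y0,x1,y1=285,162,350,228
g=cv2.cvtColor(im,7)[y0:y1,x0:x1];h=cv2.cvtColor(im,cv2.COLOR_RGB2HSV)[y0:y1,x0:x1]
t,m=cv2.threshold(g,0,255,cv2.THRESH_OTSU)
print(t,g[33,32],g[33,3],g[10,5])
for c in cv2.findContours(m,0,1)[0]:
    if len(c)<40: continue
    P=np.array([atz('wrist',q[0]+[x0,y0],20)[:2] for q in c],np.float32);e=cv2.fitEllipse(cv2.convexHull(P));print(e, len(c), 'tool',M.T@(np.array([*e[0],20])-p))
print([atz('wrist',(q[0],q[1]),8)[:2] for q in((262,145),(484,145),(478,240),(263,240))])
C=[atz('wrist',(q[0],q[1]),8)[:2] for q in((262,145),(484,145),(478,240),(263,240))]
print('slab mid',np.mean(C,0))
for e in ell('wrist',20,q='plate_top')+ell('wrist',30,q='nut'): print(e)
g=cv2.cvtColor(im,cv2.COLOR_RGB2HSV);mm=((g[:,:,1]<30)&(g[:,:,2]>200)).astype(np.uint8)
for c in cv2.findContours(mm,0,1)[0]:
    if cv2.contourArea(c)>2000 and abs(c.mean((0,1))[0]-432)<20:
        P=np.array([atz('wrist',q[0],30)[:2] for q in c],np.float32);print('drum',cv2.fitEllipse(P))
```

```text
160.0 190 128 128
((631.1107788085938, 26.72509765625), (11.675796508789062, 37.446022033691406), 79.11229705810547) 68 tool [-22.3  36.1 278.2]
((596.8466796875, 5.818403244018555), (57.061153411865234, 77.40856170654297), 33.77716827392578) 194 tool [  6.8   8.4 278.3]
[array([535.9, -51.1]), array([588.1, 197.2]), array([700.5, 179.2]), array([645.3, -77.7])]
slab mid [617.5  61.9]
(array([615.3,  57.7]), array([197.1, 283. ]), array([374., 204., 225., 122.]), 0.98)
(array([634.2, 127.1]), array([31.8, 36.8]), array([434., 200.,  32.,  31.]), 0.62)
(array([496.4, 342.5]), array([ 59.3, 121.5]), array([614.,  35.,  51.,  69.]), 0.45)
drum ((631.36328125, 125.11697387695312), (110.85641479492188, 112.23746490478516), 79.38782501220703)
```

Call:
drive_tool --pt "-0.6 0.4 40 0 0 0 30" --pt "-0.5 0.3 48 0 0 0 30" --pt "0 0 48 0 0 0 30" --pt "0 0 48 0 0 0 30" --pt "0 0 36 0 0 0 30" --pt "0 0 20 0 0 0 30" --pt "0 0 10 0 0 0 30" --pt "0 0 0 0 0 0 30" --pt "0 0 0 0 0 0 30"

```text
clock: 7.4
ee_pos: [605.6, -2.6, 51.1]
orientation: [0.333, 3.123, 0.0]
wrist_force: [-0.3, -0.2, -0.8]
finger_gap: 38.6
finger_force: 25.0
```

Run:
```python
from h import *
im=snap('wrist','w5')
p,M=pose();print(p,get_obs()['finger_gap'],get_obs()['wrist_force']); go([604.3,-2.4,22],77.7)
cv2.imwrite('pics/w5c.png',cv2.resize(im[200:400,200:440,::-1],None,fx=3,fy=3))
```

```text
[606.02207434  -2.45698451  51.49119675] 38.70261834484595 [ 0.75238769  0.91379887 -0.43606944]
tcp [606.   -2.5  51.5] a 77.8 tilt [0.1 0. ] shift [ 1.8 -0.3 29.5]
 turn [0.03 0.12 0.15] shift after turn [ 1.7 -0.3 29.5]
```

View pics/w5c.png

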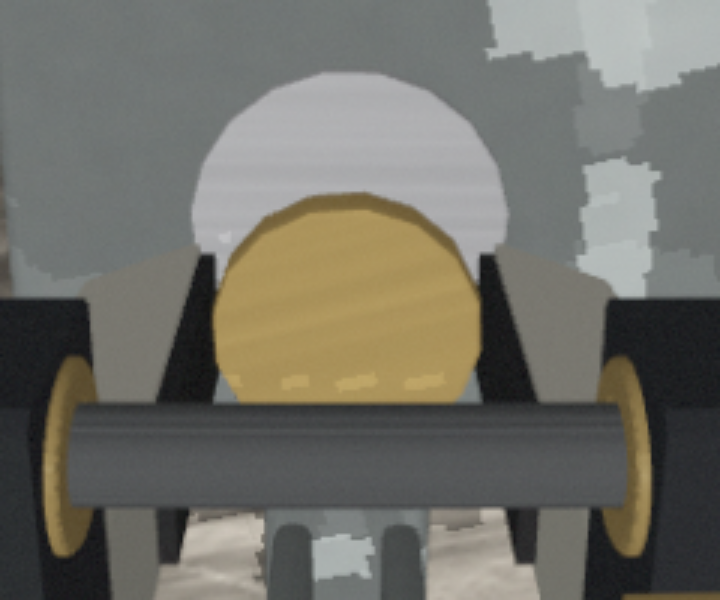

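The crop shows the blank above the plate: plate front edge at crop (350,72), blank lower front edge at (350,193). Both share nearly the same centre column.

Run:
```python
from h import *
np.set_printoptions(precision=1,suppress=True)
p,M=pose()
f=lambda u,v,z:M.T@(atz('wrist',(200+(u+.5)/3-.5,200+(v+.5)/3-.5),z)-p)
print('plate front',f(350,72,20),'sides',f(192,215,20),f(508,215,20))
z=p[2]-1.6
print('blank bot front',f(350,193,z),'top front',f(350,207,z+8),'sides',f(213,317,z+8),f(482,317,z+8))
```

```text
plate front [29.5  0.7 31.4] sides [  3.5 -27.   31.5] [ 3.6 28.6 31.5]
blank bot front [18.9  0.6  1.6] top front [19.8  0.6 -6.4] sides [  2.7 -19.2  -6.4] [ 2.7 19.8 -6.4]
```

Call:
drive_tool --pt "2 0.1 15 0 0 0 30" --pt "0 0 9 0 0 0 30" --pt "0 0 4.5 0 0 0 30" --pt "0 0 0.5 0 0 0 30" --pt "0 0 0 0 0 0 30" --pt "0 0 0 0 0 0 30"

```text
clock: 8.05
ee_pos: [603.5, -1.7, 21.5]
orientation: [0.332, 3.123, 0.0]
wrist_force: [0.2, -0.0, -1.0]
finger_gap: 38.9
finger_force: 25.0
```

Call:
drive_tool --pt "0 0 0 0 0 0 46" --pt "0 0 0 0 0 0 50" --pt "0 0 0 0 0 0 56" --pt "0 0 -10 0 0 0 56" --pt "0 0 -30 0 0 0 60" --pt "0 0 -40 0 0 0 60" --pt "0 0 -40 0 0 0 60" --pt "0 0 -40 0 0 0 60" --pt "0 0 0 0 0 0 60" --pt "0 0 0 0 0 0 60"

```text
clock: 9.05
ee_pos: [603.7, -1.6, 182.7]
orientation: [0.332, 3.121, 0.001]
wrist_force: [0.5, 0.3, -0.6]
finger_gap: 60.2
finger_force: 0.0
```

Run:
```python
from h import *
np.set_printoptions(precision=1,suppress=True)
im=snap('wrist','w6')
p,M=pose();print(p)
for e in ell('wrist',28): print(e, M.T@(np.array([*e[0],28])-p))
print(discs('wrist',im,28,(15,80,60)))
go([512.5,-318.5,182],77.7)
cv2.imwrite('pics/w6c.png',cv2.resize(im[150:350,200:440,::-1],None,fx=3,fy=3))
```

```text
[602.8  -1.5 181.3]
(array([ 497.6, -213.7]), array([36.9, 40.4]), array([ 35., 154.,  48.,  48.]), 0.97) [  58.3 -229.6  153.2]
(array([600.3,  -0.9]), array([39.7, 40.8]), array([316., 220.,  48.,  51.]), 0.7) [  2.6   0.  153.3]
(array([ 596.7, -257.6]), array([36.3, 41.6]), array([ 33., 274.,  42.,  41.]), 0.67) [ -47.8 -251.7  153.2]
(array([ 547.9, -172.1]), array([37. , 40.4]), array([102., 202.,  49.,  43.]), 0.6) [  17.9 -178.3  153.2]
[(array([838.6, 215.4]), array([ 19.2, 679.2])), (array([752.6,  98.5]), array([22.6, 70.5])), (array([ 698.5, -153.4]), array([22.3, 71.1])), (array([600.5,  -1.2]), array([37.8, 38.4]))]
tcp [602.4  -1.6 180.5] a 77.9 tilt [-0.1  0. ] shift [  21.3 -328.8   -1.4]
 turn [-0.  -0.1  0.2] shift after turn [  20.3 -328.8   -1.5]
```

View pics/w6c.png

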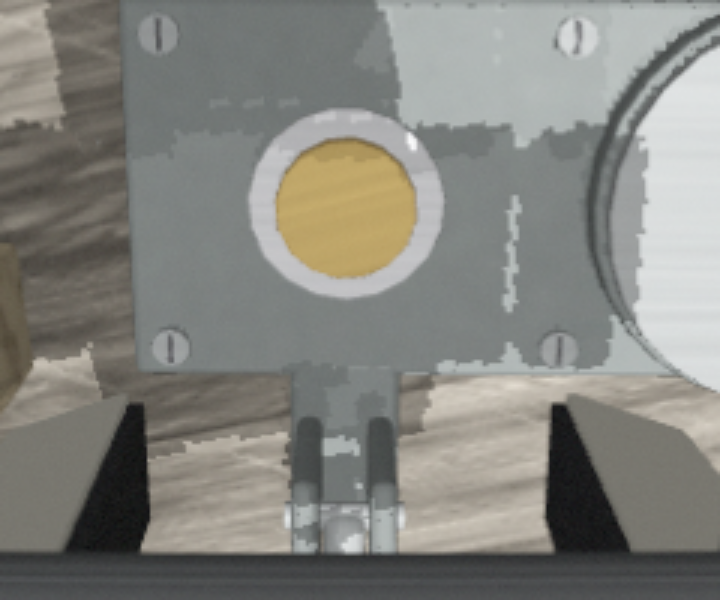

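The blank sits centred on the plate: crop (346,208) against plate centre (346,203), the gap being mostly parallax. Going for the second blank.

Call:
drive_tool --pt "3 -47 0 0 0 0 60" --pt "3 -47 0 0 0 0 60" --pt "3 -47 0 0 0 0 60" --pt "3 -47 0 0 0 0 60" --pt "3 -47 10 0 0 0 60" --pt "3 -47 35 0 0 0 60" --pt "3 -47 40 0 0 0 60" --pt "0 0 40 0 0 0 60" --pt "0 0 0 0 0 0 60" --pt "0 0 0 0 0 0 60"

```text
clock: 10.15
ee_pos: [517.2, -302.4, 68.2]
orientation: [-0.331, -3.121, -0.002]
wrist_force: [0.4, -0.5, 0.4]
finger_gap: 59.9
finger_force: 0.0
```

Run:
```python
from h import *
np.set_printoptions(precision=1,suppress=True)
im=snap('wrist','w7')
for e in ell('wrist',8): 
    print(e)
    if abs(e[2][0]-315)<70: go([*e[0],2],77.7)
```

```text
(array([ 553.3, -187.9]), array([40.3, 43.4]), array([508., 271.,  69.,  60.]), 0.82)
(array([ 515. , -320.3]), array([39.6, 41. ]), array([284., 256.,  69.,  61.]), 0.58)
tcp [ 519.1 -302.9   70.3] a 78.0 tilt [ 0.1 -0. ] shift [  0.5 -17.9  68.3]
 turn [0.  0.1 0.3] shift after turn [  0.3 -17.9  68.3]
(array([ 499.3, -232.4]), array([39.2, 41.3]), array([425., 203.,  67.,  69.]), 0.57)
```

Call:
drive_tool --pt "1.3 -17.5 10 0 0 0 60" --pt "0 0 30 0 0 0 60" --pt "0 0 20 0 0 0 60" --pt "0 0 7.5 0 0 0 60" --pt "0 0 0 0 0 0 60" --pt "0 0 0 0 0 0 30" --pt "0 0 0 0 0 0 30" --pt "0 0 0 0 0 0 30" --pt "0 0 0 0 0 0 30" --pt "0 0 0 0 0 0 30"

```text
clock: 11.25
ee_pos: [513.5, -320.6, 2.4]
orientation: [0.332, 3.122, -0.0]
wrist_force: [-0.6, 1.8, 6.9]
finger_gap: 38.2
finger_force: 25.0
```

Call:
drive_tool --pt "0 0 0 0 0 0 30" --pt "0 0 0 0 0 0 30" --pt "0 0 -10 0 0 0 30" --pt "0 0 -30 0 0 0 30" --pt "0 0 -40 0 0 0 30" --pt "0 0 0 0 0 0 30" --pt "0 0 0 0 0 0 30"

```text
clock: 11.95
ee_pos: [513.5, -320.7, 82.8]
orientation: [0.332, 3.122, -0.001]
wrist_force: [0.4, 1.1, -1.2]
finger_gap: 39.3
finger_force: 25.0
```

Run:
```python
from h import *
np.set_printoptions(precision=1,suppress=True)
p,M=pose();im=snap('wrist','w8')
print(p,get_obs()['finger_gap'])
h=cv2.cvtColor(im,cv2.COLOR_RGB2HSV);m=cv2.inRange(h,(15,70,60),(38,255,255))
col=m[200:335,305:327];r=[200+np.nonzero(col[:,i])[0] for i in range(22)]
print('front row',[int(x.min()) for x in r if len(x)][:22])
row=np.median([x.min() for x in r]);print(row,M.T@(atz('wrist',(316,row),p[2]-1.6)-p))
go([603.8,-1.7,80],77.7)
```

```text
[ 513.5 -320.7   82.8] 38.46758782412419
front row [262, 262, 262, 262, 262, 262, 262, 261, 261, 261, 261, 261, 261, 261, 261, 261, 261, 262, 262, 262, 262, 263]
262.0 [21.   0.9  1.5]
tcp [ 512.7 -320.2   81.6] a 77.9 tilt [0. 0.] shift [-22.1 330.5   1.7]
 turn [0.  0.  0.2] shift after turn [-21.2 330.5   1.6]
```

Call:
drive_tool --pt "0 0 -30 0 0 0 30" --pt "-2.8 41.3 -10 0 0 0 30" --pt "-2.8 41.3 0 0 0 0 30" --pt "-2.8 41.3 0 0 0 0 30" --pt "-2.8 41.3 0 0 0 0 30" --pt "-2.8 41.3 0 0 0 0 30" --pt "-2.8 41.3 0 0 0 0 30" --pt "-2.8 41.3 0 0 0 0 30" --pt "-2.7 41.4 0 0 0 0 30" --pt "0 0 0 0 0 0 30"

```text
clock: 13.0
ee_pos: [604.5, 6.4, 119.5]
orientation: [-0.317, -3.123, -0.005]
wrist_force: [0.3, -0.9, -1.0]
finger_gap: 38.4
finger_force: 25.0
```

Call:
drive_tool --pt "0 0 20 0 0 0 30" --pt "0 0 25 0 0 0 30" --pt "0 0 15 0 0 0 30" --pt "0 0 0 0 0 0 30" --pt "0 0 0 0 0 0 30"

```text
clock: 13.5
ee_pos: [603.9, -2.3, 61.3]
orientation: [-0.333, -3.123, 0.0]
wrist_force: [0.6, -0.6, -0.0]
finger_gap: 38.6
finger_force: 25.0
```

Run:
```python
from h import *
np.set_printoptions(precision=1,suppress=True)
ps=[];
im=snap('wrist','w9');p,M=pose()
print(get_obs()['finger_gap']);go([604.9,-2,30],77.7)
f=lambda u,v,z:M.T@(atz('wrist',(u,v),z)-p)
cv2.imwrite('pics/w9c.png',cv2.resize(im[200:400,200:440,::-1],None,fx=3,fy=3))
h=cv2.cvtColor(im,cv2.COLOR_RGB2HSV);m=cv2.inRange(h,(15,70,60),(38,255,255))
print([ (c,(200+np.nonzero(m[200:335,c])[0]).min()) for c in (310,316,322)])
```

```text
38.53190979764716
tcp [604.5  -2.4  61.9] a 77.8 tilt [ 0. -0.] shift [-0.3  0.5 31.9]
 turn [-0.   0.   0.1] shift after turn [-0.3  0.5 31.9]
[(310, np.int64(238)), (316, np.int64(238)), (322, np.int64(238))]
```

View pics/w9c.png

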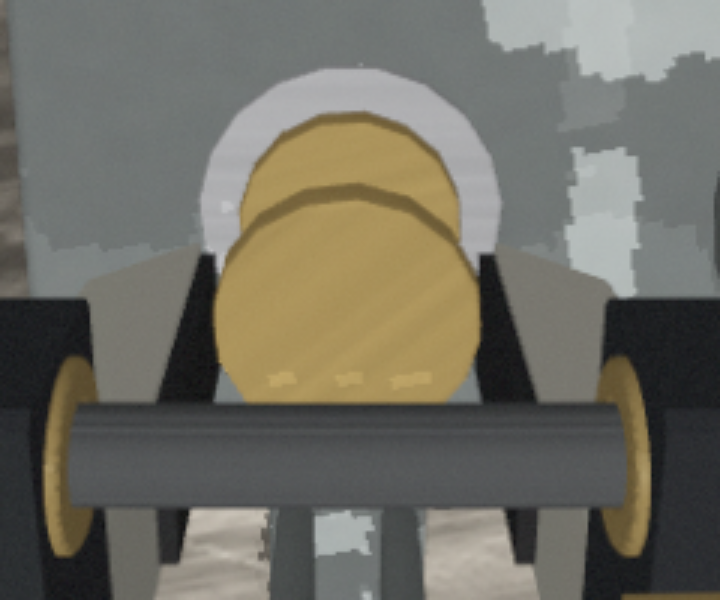

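The held blank is above the stacked one (crop front edges at row 184 and 111, same centre column). Lowering and releasing.

Call:
drive_tool --pt "-0.5 0.4 15 0 0 0 30" --pt "0 0 10 0 0 0 30" --pt "0 0 5 0 0 0 30" --pt "0 0 1.5 0 0 0 30" --pt "0 0 0 0 0 0 30" --pt "0 0 0 0 0 0 30"

```text
clock: 14.15
ee_pos: [604.1, -1.5, 30.0]
orientation: [-0.332, -3.123, -0.001]
wrist_force: [-3.0, 1.5, 6.7]
finger_gap: 38.8
finger_force: 25.0
```

Call:
drive_tool --pt "0 0 0 0 0 0 46" --pt "0 0 0 0 0 0 50" --pt "0 0 0 0 0 0 56" --pt "0 0 -10 0 0 0 56" --pt "0 0 -30 0 0 0 60" --pt "0 0 -40 0 0 0 60" --pt "0 0 -40 0 0 0 60" --pt "0 0 -40 0 0 0 60" --pt "0 0 0 0 0 0 60" --pt "0 0 0 0 0 0 60"

```text
clock: 15.15
ee_pos: [605.2, -1.6, 191.4]
orientation: [0.332, 3.122, 0.001]
wrist_force: [0.3, -0.4, -0.6]
finger_gap: 59.9
finger_force: 0.0
```

Run:
```python
from h import *
np.set_printoptions(precision=1,suppress=True)
im=snap('wrist','w10');p,M=pose();print(p)
h=cv2.cvtColor(im,cv2.COLOR_RGB2HSV);m=cv2.inRange(h,(15,70,60),(38,255,255))
for c in cv2.findContours(m[:, :],0,1)[0]:
    if cv2.contourArea(c)>600: print('disc',cv2.boundingRect(c),cv2.fitEllipse(c))
cv2.imwrite('pics/w10c.png',cv2.resize(im[150:350,200:440,::-1],None,fx=3,fy=3))
# top: wrench & residual yellow
t=snap('top','t10')
for d in regions_of('top','wrench'): 
    ys,xs=np.nonzero(d['mask']);print('wrench',d['conf'],np.round(d['box']),len(xs))
cv2.imwrite('pics/t10c.png',cv2.resize(t[200:340,140:260,::-1],None,fx=4,fy=4,interpolation=cv2.INTER_CUBIC))
```

```text
[604.4  -1.5 190. ]
disc (220, 393, 382, 22) ((488.0118408203125, 404.24169921875), (15.692540168762207, 516.6409912109375), 88.49381256103516)
disc (441, 318, 25, 67) ((453.0321044921875, 351.5171203613281), (24.161474227905273, 64.3454360961914), 174.373291015625)
disc (165, 318, 26, 67) ((177.49679565429688, 351.3778381347656), (24.19194984436035, 64.26020050048828), 5.382922649383545)
disc (292, 192, 47, 48) ((314.7298278808594, 215.9166717529297), (45.60101318359375, 46.7052116394043), 157.5228271484375)
disc (633, 0, 7, 124) ((636.068359375, 54.09778594970703), (6.153936862945557, 233.90402221679688), 0.004581366665661335)
wrench 0.73 [187. 277.  21.  74.] 787
```

View pics/w10c.png

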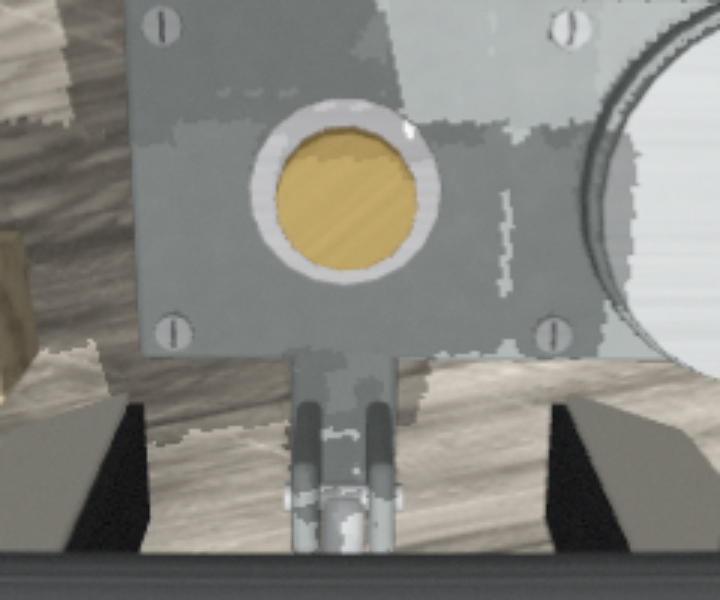

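The second blank is flush on the first: crop centre (346,199) on the plate ring (345,191). Step 1 done; now over the wrench.

Call:
drive_tool --pt "23.3 32.9 -6 0 0 0 60" --pt "23.3 32.9 -6 0 0 0 60" --pt "23.3 32.9 -6 0 0 0 60" --pt "23.3 32.9 -6 0 0 0 60" --pt "23.3 32.9 -6 0 0 0 60" --pt "23.3 32.9 -6 0 0 0 60" --pt "23.3 32.9 -6 0 0 0 60" --pt "23.3 32.9 -6 0 0 0 60" --pt "23.3 32.9 -6 0 0 0 60" --pt "23.3 32.9 -6 0 0 0 60"

```text
clock: 16.3
ee_pos: [444.7, 370.0, 248.9]
orientation: [-0.332, -3.123, 0.003]
wrist_force: [0.4, -0.6, -0.4]
finger_gap: 60.1
finger_force: 0.0
```

Call:
drive_tool --pt "0 0 0 0 0 -2.2 60" --pt "0 0 0 0 0 0 60" --pt "0 0 0 0 0 0 60"

```text
clock: 16.6
ee_pos: [446.2, 367.7, 249.0]
orientation: [-0.275, -3.129, 0.003]
wrist_force: [0.3, -0.2, 0.0]
finger_gap: 60.2
finger_force: 0.0
```

Run:
```python
from h import *
np.set_printoptions(precision=1,suppress=True)
im=snap('wrist','w11');go([446,369,250],80)
for d in regions_of('wrist','wrench'):
    m=d['mask'].astype(np.uint8);ys,xs=np.nonzero(m);print(d['conf'],np.round(d['box']),len(xs))
```

```text
tcp [446.5 367.5 249.2] a 79.9 tilt [-0.  -0.1] shift [ 0.7  1.4 -0.8]
 turn [-0.1 -0.  -0.1] shift after turn [ 0.7  1.4 -0.8]
0.68 [319. 186.  57. 186.] 5217
```

View pics/w11.png

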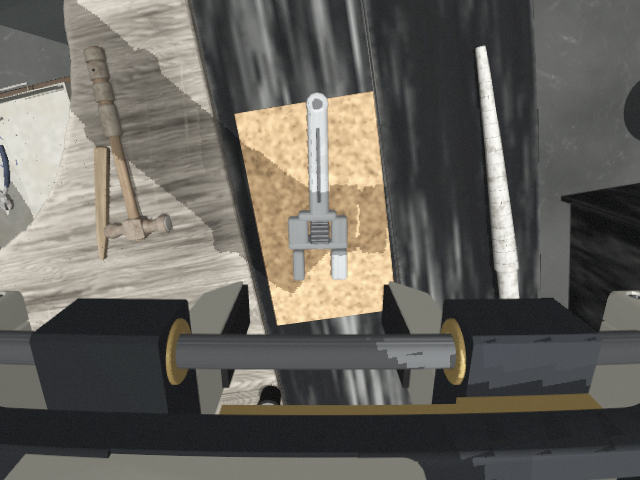

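The wrench is visible with handle end at (317,97), worm at (320,232), sliding jaw at (298,265) and fixed jaw at (339,265). It is centred between the fingers.

Run:
```python
from h import *
np.set_printoptions(precision=1,suppress=True)
im=cv2.cvtColor(cv2.imread('pics/w11.png'),4);p,M=pose()
f=lambda u,v,z:atz('wrist',(u,v),z)
g=cv2.cvtColor(im,cv2.COLOR_RGB2HSV)[:,:,1]
L=[]
for r in range(120,200,5):
    s=np.nonzero(g[r,295:340]<60)[0]+295
    s=s[(s>300)&(s<335)];L.append((r,s.min(),s.max()))
print(L[::5])
P=np.array([f((a+b)/2,r,19)[:2] for r,a,b in L]);W=[np.linalg.norm(f(a-.5,r,19)-f(b+.5,r,19)) for r,a,b in L]
k=np.polyfit(P[:,0],P[:,1],1);print('yaw',np.degrees(np.arctan(k[0])),'width',np.median(W),'line y at 446',np.polyval(k,446))
for n,q in dict(hend=(317,93,19),worm=(320,232,29),tipR=(339,280,19),tipL=(298,280,19),innerR=(331,268,19),innerL=(303.5,268,19)).items(): print(n,f(*q)[:2])
print([f(*q,3)[:2] for q in((235,113),(374,92),(395,311),(278,325))])
row=lambda r:print(r,''.join('#' if x<60 else '.' for x in g[r,280:360]))
for r in(255,265,272,278,282): row(r)
```

```text
[(120, np.int64(307), np.int64(327)), (145, np.int64(308), np.int64(327)), (170, np.int64(308), np.int64(327)), (195, np.int64(309), np.int64(328))]
yaw -8.511640428149668 width 20.03881982580082 line y at 446 371.465566112198
hend [342.4 387.7]
worm [475.4 367.4]
tipR [535.1 378.1]
tipL [527.4 334.3]
innerR [519.9 371.8]
innerL [514.7 342.7]
[array([345.4, 303.7]), array([350. , 443.7]), array([592. , 436.1]), array([586. , 298.4])]
255 .............###########...........................################.............
265 .............############..........................################.......#.....
272 .............############..........................####################.........
278 ..............##########............................###############.............
282 ................................................................................
```

Call:
drive_tool --pt "0 0 0 0 0 -1.6 50" --pt "4.2 3.8 40 0 0 0 45" --pt "0 0 48 0 0 0 45" --pt "0 0 48 0 0 0 45" --pt "0 0 48 0 0 0 45" --pt "0 0 36 0 0 0 45" --pt "0 0 15 0 0 0 45" --pt "0 0 8 0 0 0 45" --pt "0 0 0 0 0 0 45" --pt "0 0 0 0 0 0 45"

```text
clock: 17.7
ee_pos: [443.5, 374.1, 8.6]
orientation: [0.228, 3.132, 0.003]
wrist_force: [0.2, 0.9, 0.3]
finger_gap: 44.7
finger_force: 0.0
```

Run:
```python
from h import *
go([442.8,372,5],81.5);o=get_obs();print(o['finger_gap'],o['wrist_force'])
```

```text
tcp [443.5 374.1   8.6] a 81.7 tilt [0.1 0.1] shift [ 0.4 -2.2  3.6]
 turn [0.12 0.09 0.16] shift after turn [ 0.4 -2.2  3.6]
44.69644733972375 [0.21574787 0.91098901 0.26551614]
```

Call:
drive_tool --pt "0 -2 3 0 0 0 45" --pt "0 0 0 0 0 0 10" --pt "0 0 0 0 0 0 10" --pt "0 0 0 0 0 0 10" --pt "0 0 0 0 0 0 10" --pt "0 0 0 0 0 0 10" --pt "0 0 0 0 0 0 10" --pt "0 0 0 0 0 0 10" --pt "0 0 0 0 0 0 10" --squeeze 60

```text
clock: 18.6
ee_pos: [442.2, 371.5, 4.2]
orientation: [0.228, 3.133, 0.001]
wrist_force: [-1.0, -0.7, 5.5]
finger_gap: 19.4
finger_force: 60.0
```

Call:
drive_tool --pt "0 0 -5 0 0 0 10" --pt "0 0 -20 0 0 0 10" --pt "0 0 -40 0 0 0 10" --pt "0 0 -40 0 0 0 10" --pt "0 0 -20 0 0 0 10" --pt "0 0 0 0 0 0 10" --pt "0 0 0 0 0 0 10"

```text
clock: 19.3
ee_pos: [441.6, 371.1, 128.3]
orientation: [-0.228, -3.133, 0.001]
wrist_force: [0.3, 0.3, -3.1]
finger_gap: 19.3
finger_force: 60.0
```

Run:
```python
from h import *
np.set_printoptions(precision=1,suppress=True)
im=snap('wrist','w12');o=get_obs();print(o['finger_gap'],o['wrist_force'],o['wrist_torque']);p,M=pose()
go([556.8,96,130],107.7)
g=cv2.cvtColor(im,cv2.COLOR_RGB2HSV)[:,:,1]
f=lambda u,v,z:M.T@(atz('wrist',(u,v),z)-p)
for r in range(100,260,20):
    s=np.nonzero(g[r,280:350]<45)[0]+280
    if len(s): print(r,s.min(),s.max(),len(s),f((s.min()+s.max())/2,r,p[2]+14))
```

```text
19.192965891624244 [ 0.4 -0.7 -2.9] [0.  0.1 0. ]
tcp [441.2 370.7 127.5] a 81.7 tilt [-0.1 -0.1] shift [-154.2 -255.1   -2.2]
 turn [ -0.1  -0.1 -26. ] shift after turn [ -26.7 -296.8   -2.5]
100 280 343 64 [ 86.6  -1.2 -13.9]
120 289 342 54 [ 79.7   0.2 -13.9]
140 290 342 53 [ 72.7   0.4 -13.9]
160 290 342 53 [ 65.5   0.4 -13.9]
180 290 341 52 [ 58.1   0.2 -13.9]
200 290 341 52 [ 50.5   0.3 -13.9]
220 291 340 50 [ 42.7   0.3 -13.9]
240 291 340 50 [ 34.6   0.3 -13.9]
```

View pics/w12.png

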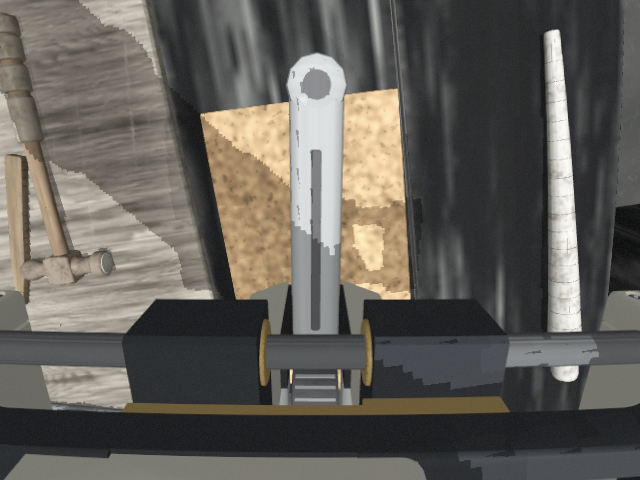

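The wrench is gripped squarely and level, handle end at (316,53). Carrying it to the nut at yaw 17.8°.

Call:
drive_tool --pt "0 0 0 0 0 -6.5 10" --pt "0 0 0 0 0 -6.5 10" --pt "0 0 0 0 0 -6.5 10" --pt "0 0 0 0 0 -6.6 10" --pt "0 0 0 0 0 0 10"

```text
clock: 19.85
ee_pos: [441.3, 370.4, 127.0]
orientation: [0.487, -3.101, 0.003]
wrist_force: [-0.0, 0.7, -3.4]
finger_gap: 19.1
finger_force: 60.0
```

Call:
drive_tool --pt "-4.2 -36.2 0 0 0 0 10" --pt "-4.2 -36.2 0 0 0 0 10" --pt "-4.2 -36.2 0 0 0 0 10" --pt "-4.2 -36.2 0 0 0 0 10" --pt "-4.2 -36.2 0 0 0 0 10" --pt "-4.2 -36.2 0 0 0 0 10" --pt "-4.2 -36.2 0 0 0 0 10" --pt "-4.2 -36.2 0 0 0 0 10" --pt "0 0 0 0 0 0 10" --pt "0 0 0 0 0 0 10"

```text
clock: 20.85
ee_pos: [562.1, 104.6, 127.8]
orientation: [0.477, -3.103, 0.001]
wrist_force: [-0.6, 0.5, -3.1]
finger_gap: 19.1
finger_force: 60.0
```

Run:
```python
from h import *
np.set_printoptions(precision=1,suppress=True)
snap('wrist','w13');snap('top','t13');o=get_obs();print(o['finger_gap'],o['finger_force'],o['clock'])
go([562.1,105.4,75],107.8)
im=snap('wrist');p,M=pose()
g=cv2.cvtColor(im,cv2.COLOR_RGB2HSV)[:,:,1]
f=lambda u,v,z:M.T@(atz('wrist',(u,v),z)-p)
for r in range(40,260,30):
    s=np.nonzero(g[r,280:350]<45)[0]+280
    if len(s): print(r,s.min(),s.max(),len(s),f((s.min()+s.max())/2,r,p[2]+14))
t=cv2.imread('pics/t13.png');cv2.imwrite('pics/t13c.png',cv2.resize(t[150:290,210:370],None,fx=5,fy=5,interpolation=cv2.INTER_CUBIC)[:600])
```

```text
19.543353713164034 59.97854948043823 20.95
tcp [561.6 106.9 128.1] a 107.7 tilt [-0.1  0. ] shift [-0.1 -1.6 53.1]
 turn [ 0.1 -0.1 -0.1] shift after turn [ 0.  -1.6 53.1]
40 280 349 70 [106.3   0.1 -13.9]
70 280 349 70 [ 96.5   0.1 -13.9]
100 280 349 70 [ 86.5   0.2 -13.9]
130 280 349 70 [ 76.1   0.2 -13.9]
160 280 349 70 [ 65.4   0.2 -13.9]
190 280 349 70 [ 54.2   0.2 -13.9]
220 280 349 70 [ 42.5   0.2 -13.9]
250 280 349 70 [ 30.4   0.2 -14. ]
```

View pics/t13c.png

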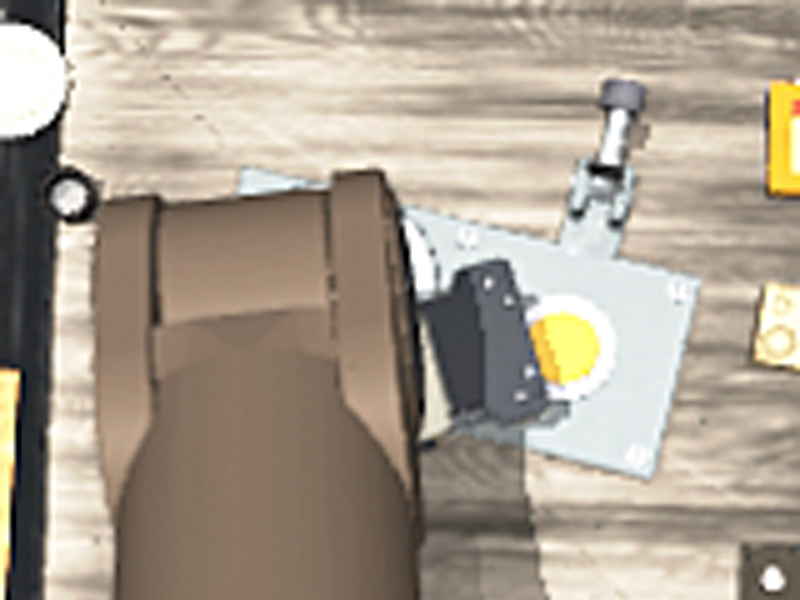

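The arm hides the nut from above, but the stack and clamp arm are clear of the gripper. I'll lower gently by force and position.

Call:
drive_tool --pt "0 -0.4 35 0 0 0 10" --pt "0 0 30 0 0 0 10" --pt "0 0 8 0 0 0 10" --pt "0 0 5 0 0 0 10" --pt "0 0 5 0 0 0 10" --pt "0 0 4 0 0 0 10" --pt "0 0 0 0 0 0 10" --pt "0 0 0 0 0 0 10"

```text
clock: 21.8
ee_pos: [563.0, 105.5, 42.5]
orientation: [-0.485, 3.103, 0.0]
wrist_force: [0.3, 0.1, -2.8]
finger_gap: 19.5
finger_force: 60.0
```

Run:
```python
from h import *
np.set_printoptions(precision=2,suppress=True)
o=get_obs();print(o['finger_gap'],o['finger_force'],o['wrist_force'],o['wrist_torque'])
go([562.1,105.4,32.5],107.8)
```

```text
19.50795313250252 59.978288412094116 [ 0.26  0.13 -2.82] [0.06 0.17 0.01]
tcp [563.  105.5  42.5] a 107.8 tilt [0. 0.] shift [ 0.9  0.2 10. ]
 turn [ 0.    0.05 -0.04] shift after turn [ 0.9  0.2 10. ]
```

Call:
drive_tool --pt "0.5 0 4 0 0 0 10" --pt "0 0 3 0 0 0 10" --pt "0 0 2 0 0 0 10" --pt "0 0 1 0 0 0 10" --pt "0 0 0 0 0 0 10" --pt "0 0 0 0 0 0 10"

```text
clock: 22.4
ee_pos: [562.2, 105.3, 32.0]
orientation: [-0.485, 3.104, 0.0]
wrist_force: [0.5, -0.5, -2.4]
finger_gap: 19.5
finger_force: 60.0
```

Run:
```python
from h import *
np.set_printoptions(precision=2,suppress=True)
o=get_obs();print(o['finger_gap'],o['finger_force'],o['wrist_force'],o['wrist_torque'])
go([562.1,105.4,32.5],107.8)
```

```text
19.528577942526407 59.978288412094116 [ 0.55 -0.48 -2.41] [-0.02  0.15  0.05]
tcp [562.2 105.3  32. ] a 107.8 tilt [0. 0.] shift [ 0.1  0.2 -0.5]
 turn [ 0.    0.   -0.04] shift after turn [ 0.1  0.2 -0.5]
```

Call:
drive_tool --pt "0 0 0.8 0 0 0 10" --pt "0 0 0 0 0 0 10" --pt "0 0 0 0 0 0 26" --pt "0 0 0 0 0 0 32" --pt "0 0 0 0 0 0 40" --pt "0 0 -15 0 0 0 40" --pt "0 0 -35 0 0 0 40" --pt "0 0 -40 0 0 0 20" --pt "0 0 -40 0 0 0 0" --pt "0 0 -20 0 0 0 0"

```text
clock: 23.4
ee_pos: [563.6, 105.4, 184.9]
orientation: [-0.484, 3.099, 0.001]
wrist_force: [0.6, 0.2, -0.8]
finger_gap: 20.8
finger_force: 0.0
```

Call:
drive_tool --pt "0 0 0 0 0 0 0" --pt "0 0 0 0 0 0 0" --pt "0 0 0 0 0 0 0"

```text
clock: 23.7
ee_pos: [561.4, 105.2, 179.9]
orientation: [0.485, -3.102, 0.0]
wrist_force: [0.4, 0.9, -0.4]
finger_gap: 0.6
finger_force: 0.0
```

Run:
```python
from h import *
np.set_printoptions(precision=1,suppress=True)
im=snap('wrist','w14');p,M=pose();o=get_obs();print(o['finger_gap'],o['clock']);go([596.5,116.4,70],107.8)
for q in('wrench','nut','worm_top'):
  for d in find_in('wrist',q): print(q,np.round(d['box']),round(d['conf'],2))
cv2.imwrite('pics/w14c.png',cv2.resize(im[60:320,180:460,::-1],None,fx=2.3,fy=2.3,interpolation=cv2.INTER_CUBIC))
```

```text
0.28955001162410526 23.75
tcp [561.3 105.1 179.8] a 107.8 tilt [-0.1 -0. ] shift [-37.2   0.  109.7]
 turn [ 0.  -0.1 -0. ] shift after turn [-36.9  -0.  109.8]
wrench [311. 192.  70. 199.] 0.67
worm_top [313. 193.  78. 204.] 0.78
```

Run:
```python
from h import *
np.set_printoptions(precision=1,suppress=True)
im=cv2.imread('pics/w14.png');g=cv2.cvtColor(im,6).astype(int);p,M=pose()
print('nut',proj('wrist',[631.5,124.8,48]))
yw=np.radians(17.8);Rw=np.array([[np.cos(yw),-np.sin(yw),0],[np.sin(yw),np.cos(yw),0],[0,0,1]]);W=np.array([630.7,127.4,30])
for n,q in dict(worm=(-36,0,26),hend=(-175,0,16),tipF=(18,12,16),tipS=(18,-17.5,16),botF=(-18,12,16),botS=(-18,-17.5,16)).items(): print(n,proj('wrist',W+Rw@np.array(q)))
for r in range(205,305,2): print(r,''.join(' .:-=+*#%@'[min(9,v//26)] for v in g[r,262:362]))
```

```text
nut [311.3 311.8]
worm [314.6 275.3]
hend [314.6  88.5]
tipF [328.7 329.7]
tipS [294.1 329.6]
botF [329.1 291. ]
botS [293.4 291. ]
205 ++=++++++++======-----====================+++++++++-:::-=+++++++==---:-===========+++*****++++++****
207 ++=++=++++++++=======----=========+=======+++++++++-::--=+++++++==-----==============++++++===++****
209 ++++++++++++++===+======----==============+++++++++-----++++++++==-====+*++++===================++**
211 +++++++++=++*+++==++++======----=-========+++++++++-:-:-++++++++==-===+*****+++++++++===============
213 ++++++==+****+==++==++++++=====----=======+++++++++--::-+++++*++======+****+*********++++===========
215 +++++=+*****+==+**+=+++++++++======------=+++++++++-----++++**+++====+*******************++++===++++
217 =++++++*****=-+****+=+++++++++++======---=+++++++++-:---++++**+++====+**+***++++*********+++++++++++
219 ++++=+++***==+****+=+++++++++++++++=======+++++++++-----+++***++===++=+************#####************
221 =++++=+++*==******++++++++++=++++++++++===++******+----=+*****+++=-==+************################**
223 =+++++++=++++++++++
[... 3581 characters left out ...]
=================:... -++ ....-==========================+*#%%%%%%%%%%
293 %%%%%%++++**%+=================================:....:--.....-===============================++#%%%%%
295 %%%%%%%%%%%#+==================================. ...:--... .-==================================*%%%%
297 %%%%%%%%%%%+===================================.....:--.....:==================================+#%%%
299 ++++++++++=-------------------------------=====.  ..:--  ...:====--------------------------------=++
301 ..........................................:==== ....-++.... :====...................................
303 ..........................................:====  . .-++ ....:====............. .....................
```

The wrench sits as predicted (worm centred on column 314, rows 259–282). I'll move a closed fingertip above the near side of the worm and press.

Call:
drive_tool --pt "-9.3 0 40 0 0 0 0" --pt "-9 0 40 0 0 0 0" --pt "-9 0 28 0 0 0 0" --pt "0 0 9 0 0 0 0" --pt "0 0 0 0 0 0 0" --pt "0 0 3 0 0 0 0" --pt "0 0 3 0 0 0 0" --pt "0 0 2 0 0 0 0" --pt "0 0 0 0 0 0 0" --pt "0 0 0 0 0 0 0" --squeeze 10

```text
clock: 24.9
ee_pos: [588.3, 113.6, 56.6]
orientation: [-0.485, 3.103, 0.0]
wrist_force: [0.4, -0.3, -0.3]
finger_gap: 0.6
finger_force: 0.0
```

Run:
```python
from h import *
np.set_printoptions(precision=2,suppress=True)
o=get_obs();print(o['finger_gap'],o['wrist_force'],o['wrist_torque'])
go([587.9,113.6,53],107.8)
```

```text
0.5784701608798861 [ 0.39 -0.3  -0.3 ] [ 0.08 -0.01 -0.04]
tcp [588.3 113.6  56.6] a 107.8 tilt [0. 0.] shift [0.4 0.1 3.6]
 turn [ 0.    0.04 -0.04] shift after turn [0.4 0.1 3.6]
```

Not yet touching; press 3.5 mm and do a first stroke.

Call:
drive_tool --pt "0 0 2 0 0 0 0" --pt "0 0 1.7 0 0 0 0" --pt "0 0 0 0 0 0 0" --pt "-1 0 0 0 0 0 0"

```text
clock: 25.3
ee_pos: [589.1, 113.9, 52.6]
orientation: [0.485, -3.104, -0.0]
wrist_force: [-2.0, -0.8, 5.3]
finger_gap: 0.7
finger_force: 2.7
```

Call:
drive_tool --pt "-4 0 0 0 0 0 0" --pt "-4 0 0 0 0 0 0" --pt "-1 0 0 0 0 0 0"

```text
clock: 25.6
ee_pos: [598.0, 116.7, 52.6]
orientation: [-0.485, 3.104, 0.0]
wrist_force: [-2.0, -0.4, 5.8]
finger_gap: 0.5
finger_force: 2.7
```

Call:
drive_tool --pt "-4 0 0 0 0 0 0" --pt "-4 0 0 0 0 0 0" --pt "-1 0 0 0 0 0 0"

```text
clock: 25.9
ee_pos: [606.6, 119.4, 52.6]
orientation: [-0.485, 3.104, -0.0]
wrist_force: [-1.4, -0.6, 4.6]
finger_gap: 0.4
finger_force: 2.6
```

Call:
drive_tool --pt "0 0 -10 0 0 0 0" --pt "9 0 0 0 0 0 0" --pt "10 0 0 0 0 0 0" --pt "0 0 6 0 0 0 0" --pt "0 0 4 0 0 0 0" --pt "0 0 0 0 0 0 0" --pt "-5 0 0 0 0 0 0" --pt "-5 0 0 0 0 0 0" --pt "-5 0 0 0 0 0 0" --pt "-4 0 0 0 0 0 0"

```text
clock: 26.9
ee_pos: [606.8, 119.2, 52.5]
orientation: [-0.485, 3.104, -0.0]
wrist_force: [-1.3, -1.4, 4.8]
finger_gap: 0.5
finger_force: 2.4
```

Call:
drive_tool --pt "0 0 -10 0 0 0 0" --pt "9 0 0 0 0 0 0" --pt "10 0 0 0 0 0 0" --pt "0 0 6 0 0 0 0" --pt "0 0 4 0 0 0 0" --pt "0 0 0 0 0 0 0" --pt "-5 0 0 0 0 0 0" --pt "-5 0 0 0 0 0 0" --pt "-5 0 0 0 0 0 0" --pt "-4 0 0 0 0 0 0"

```text
clock: 27.9
ee_pos: [606.7, 119.3, 52.3]
orientation: [0.485, -3.104, 0.0]
wrist_force: [-1.8, -1.1, 3.1]
finger_gap: 0.4
finger_force: 1.5
```

Call:
drive_tool --pt "0 0 -10 0 0 0 0" --pt "9 0 0 0 0 0 0" --pt "10 0 -30 0 0 0 0" --pt "5 0 -40 0 0 0 0" --pt "0 0 -40 0 0 0 0" --pt "-20 0 -20 0 0 0 0" --pt "-20 0 0 0 0 0 0" --pt "0 0 0 0 0 0 0" --pt "0 0 0 0 0 0 0"

```text
clock: 28.8
ee_pos: [620.6, 124.2, 192.0]
orientation: [0.485, -3.103, -0.0]
wrist_force: [-0.7, 0.1, -0.1]
finger_gap: 0.6
finger_force: 0.0
```

Run:
```python
from h import *
np.set_printoptions(precision=1,suppress=True)
im=snap('wrist','w15');p,M=pose();print(p,get_obs()['clock'])
g=cv2.cvtColor(im,7).astype(int)
print('nut',proj('wrist',[631.5,124.8,48]),'worm',proj('wrist',[596.4,116.4,56]))
for r in range(212,300,2): print(r,''.join(' .:-=+*#%@'[min(9,v//26)] for v in g[r,262:362]))
```

```text
[620.3 124.  191.9] 28.85
nut [311.2 236.9] worm [314.5 195. ]
212 +**+++*****+++++++++++++++++++++++++++++++++++++++*++++***************+++*%%%%%%%%%%%##%%%%%%%%%%%%%
214 +*++***++*************+=-----------=+++++++++++++++++===========+++=======+*###########%%%%%%%%%%%%%
216 +*+++*+*****++*******+===+========--=++++++++++++++++++++++++++++=--------=====-====#%%%%%%%%%%%%%%%
218 ****+++++++****+*+***+++++++++++++=============================++-==+++++++**##*****+#%%%%%%%%%%%%%%
220 *******+++++++******+++++********+==----------------------------==+++++****%%%%%%%%###%%%%%%%%%%%%%%
222 *++********+*+++*+**+++++*******++=------------------------------=+++******#%%%%%%%%###%%%%%%%%%%%%%
224 *****+*******+*++*++++++*********+==++++++++++++++++++++++++++++==+++******%%%%%%%%%##%%%%%%%%%%%%%%
226 +*******+++******++++++++********+==+***+*+*+**+++***+*+*+++++++=-++******#%%%%%%%%%#*%%%%%%%%%%%%%%
228 ************++******+++++********++=+*****+++=--:::---=+*******++=++******%%%%%%%%%%#*%%%%%%%%%%%%%%
230 +++**++*************++++********++=-++++++=:-------------=++++++==++*****%%%%%%%%%%##*%%
[... 2882 characters left out ...]
+++===============....:--.. .:=============+++**************++++++++++
288 **#######################*++====================. . .--.. .:===================++***********++**++++
290 +*+*************#####*+=========================  ..:--... :========================++*++**********+
292 +++++++**##*****+===============================....:-- .  :==============================++********
294 ******++++***+==================================....:=-....:==================================+*****
296 ##****#****++==================================-. ..:--....:===================================+****
298 #####******+===================================-.. .:=-. ..:====================================+***
```

The character view shows the sliding jaw's inner edge at column ~296, nut at 298–326 and fixed jaw at 327. The mouth is about 25 mm, nearly snug. Two more strokes.

Call:
drive_tool --pt "17 0 0 0 0 0 0" --pt "16.6 0 30 0 0 0 0" --pt "0 0 40 0 0 0 0" --pt "0 0 40 0 0 0 0" --pt "0 0 20 0 0 0 0" --pt "0 0 0 0 0 0 0" --pt "0 0 5 0 0 0 0" --pt "0 0 4.3 0 0 0 0" --pt "0 0 0 0 0 0 0" --pt "-1 0 0 0 0 0 0"

```text
clock: 29.85
ee_pos: [590.8, 114.4, 54.0]
orientation: [-0.485, 3.103, 0.0]
wrist_force: [-0.3, 0.0, -0.5]
finger_gap: 0.6
finger_force: 0.0
```

Call:
drive_tool --pt "-4 0 0 0 0 0 0" --pt "-4 0 0 0 0 0 0" --pt "-4 0 0 0 0 0 0" --pt "-4 0 0 0 0 0 0" --pt "-1 0 0 0 0 0 0"

```text
clock: 30.35
ee_pos: [607.3, 119.7, 53.1]
orientation: [-0.485, 3.103, 0.0]
wrist_force: [0.3, 1.2, 0.3]
finger_gap: 0.4
finger_force: 0.0
```

Call:
drive_tool --pt "0 0 -10 0 0 0 0" --pt "9 0 0 0 0 0 0" --pt "10 0 0 0 0 0 0" --pt "0 0 6 0 0 0 0" --pt "0 0 4 0 0 0 0" --pt "0 0 0 0 0 0 0" --pt "-5 0 0 0 0 0 0" --pt "-5 0 0 0 0 0 0" --pt "-4 0 0 0 0 0 0" --pt "-2 0 0 0 0 0 0"

```text
clock: 31.35
ee_pos: [604.6, 118.9, 53.1]
orientation: [-0.485, 3.103, 0.0]
wrist_force: [-0.1, 0.0, -0.9]
finger_gap: 0.4
finger_force: 0.0
```

Call:
drive_tool --pt "0 0 -10 0 0 0 0" --pt "9 0 0 0 0 0 0" --pt "7 0 -30 0 0 0 0" --pt "5 0 -40 0 0 0 0" --pt "0 0 -40 0 0 0 0" --pt "-20 0 -20 0 0 0 0" --pt "-20 0 0 0 0 0 0" --pt "0 0 0 0 0 0 0" --pt "0 0 0 0 0 0 0"

```text
clock: 32.25
ee_pos: [621.0, 124.1, 192.9]
orientation: [0.485, -3.103, 0.0]
wrist_force: [0.3, -0.7, -0.1]
finger_gap: -0.0
finger_force: 0.0
```

Run:
```python
from h import *
np.set_printoptions(precision=1,suppress=True)
im=snap('wrist','w16');p,M=pose();print(p,get_obs()['clock'])
g=cv2.cvtColor(im,7).astype(int)
print('nut',proj('wrist',[631.5,124.8,48]),'worm',proj('wrist',[596.4,116.4,56]))
for r in range(184,256,3): print(r,''.join(' .:-=+*#%@'[min(9,v//26)] for v in g[r,262:362]))
r=slice(234,246);print(np.median(g[r,280:340],0).astype(int))
```

```text
[620.7 123.9 192.7] 32.3
nut [311.5 236.2] worm [314.8 194.4]
184 ===+++**+++==++++++++++++++++++++++==-++:--:::-:---:::::::::::::-=+==++++++*#%%%%%%%%%#**%%%%%%%%%*+
187 +++++++++++==++++++++++++++++++++++==-++:------------------===---=+-=+++++*#%%%%%%%%%%#**%%%%%%%%%%%
190 +++++++++++=+++++++*+++++++++++++++==-==:------------------------=+==++++*%%%%%%%%%%%##*+*%%#+**#%%#
193 +++++++++++==+++++++++*++++++++++++==-==------=-=-=============--====++++++***#%#++***#*++++++++++++
196 +++****+++++=+++++++++++++++++++++===-::::::::-----::----:-------===++++++++++++++++++==++++++++++++
199 ***********+=++++++++++++++++++++++==-:::--------------========--+==++++++++++++++++++==++++++++++++
202 ***********++++++++++++++++++++++++==--::-====================-::--=++++++++++++++++++==+++++++*****
205 **********+++*********++++++++++++++++++-=++========------------===+++++++++++++++++++=+*##***++*%#*
208 **********+++*************+++++++++++++++++++++++++++++++++*******+++++++++++++++++++++#%%%%%%%%%%%%
211 ***+********+++++++++++++++++++++++++++++**+++++*****+++++***********++++**%%%%%%%%%%%##%
[... 1026 characters left out ...]
=++*****#%%%%%%%%%###%%%%%%%%%%%%%%
244 ********+++++*******+++++********++==+**++=----------------+++*++=++*****%%%%%%%%%%#*#%%%%%%%%%%%%%%
247 ++***********++++++*++++********+++==+*++++++==-------==+++*+++++=++****%%%%%%%%%%%#=*******##*+***#
250 +++++**+**********+++++++*******+++=++==++++++++++++++++++++++++=+++****++********+++************++*
253 *++++++++++++*********++++++++++++***********+******************+++++++++++****+**+++***************
[157 157 154 139 138 148 155 159 159 160 159 159 159 159 157 149 135 113
 136 153 155 147  98  92  92  92  92  91  92  92  92  92  92  91  92  92
  91  91  91  92  92  91 104 147 156 153 131 110 144 151 157 160 160 160
 174 199 220 223 224 224]
```

That pass was about 0.5 mm too high (no contact force). Repeating deeper.

Call:
drive_tool --pt "17 0 0 0 0 0 0" --pt "17 0 30 0 0 0 0" --pt "0 0 40 0 0 0 0" --pt "0 0 40 0 0 0 0" --pt "0 0 20 0 0 0 0" --pt "0 0 0 0 0 0 0" --pt "0 0 5 0 0 0 0" --pt "0 0 4 0 0 0 0" --pt "0 0 2.3 0 0 0 0" --pt "0 0 0 0 0 0 0"

```text
clock: 33.3
ee_pos: [590.0, 114.1, 52.6]
orientation: [-0.485, 3.103, 0.0]
wrist_force: [0.7, 0.1, 1.3]
finger_gap: 0.7
finger_force: 0.4
```

Call:
drive_tool --pt "0 0 0.5 0 0 0 0" --pt "-4 0 0 0 0 0 0" --pt "-4 0 0 0 0 0 0"

```text
clock: 33.6
ee_pos: [597.1, 116.0, 52.2]
orientation: [0.485, -3.104, 0.0]
wrist_force: [-3.2, -2.5, 9.2]
finger_gap: 0.8
finger_force: 3.9
```

Call:
drive_tool --pt "-4 0 0 0 0 0 0" --pt "-4 0 0 0 0 0 0" --pt "-1 0 0 0 0 0 0"

```text
clock: 33.9
ee_pos: [605.4, 118.1, 52.1]
orientation: [0.484, -3.103, 0.001]
wrist_force: [-5.0, -2.8, 10.0]
finger_gap: 0.1
finger_force: 4.9
```

Call:
drive_tool --pt "0 0 -10 0 0 0 0" --pt "8 0 0 0 0 0 0" --pt "8 0 0 0 0 0 0" --pt "0 0 6 0 0 0 0" --pt "0 0 4 0 0 0 0" --pt "0 0 0 0 0 0 0" --pt "-4 0 0 0 0 0 0" --pt "-4 0 0 0 0 0 0" --pt "-4 0 0 0 0 0 0" --pt "-2 0 0 0 0 0 0"

```text
clock: 34.9
ee_pos: [603.1, 118.1, 51.4]
orientation: [0.484, -3.102, 0.0]
wrist_force: [-6.9, -2.3, 14.7]
finger_gap: 0.7
finger_force: 6.9
```

Call:
drive_tool --pt "0 0 -10 0 0 0 0" --pt "9 0 0 0 0 0 0" --pt "7 0 -30 0 0 0 0" --pt "5 0 -40 0 0 0 0" --pt "0 0 -40 0 0 0 0" --pt "-20 0 -20 0 0 0 0" --pt "-20 0 0 0 0 0 0" --pt "0 0 0 0 0 0 0" --pt "0 0 0 0 0 0 0"

```text
clock: 35.8
ee_pos: [621.1, 124.2, 190.5]
orientation: [0.485, -3.103, 0.0]
wrist_force: [-0.1, -0.1, 0.2]
finger_gap: 0.9
finger_force: 0.0
```

Run:
```python
from h import *
np.set_printoptions(precision=1,suppress=True)
im=snap('wrist','w17');p,M=pose();print(p,get_obs()['clock'])
g=cv2.cvtColor(im,7).astype(int)
print('nut',proj('wrist',[631.5,124.8,48]),'worm',proj('wrist',[596.4,116.4,56]))
for r in range(184,256,3): print(r,''.join(' .:-=+*#%@'[min(9,v//26)] for v in g[r,262:362]))
for n in('w15','w16','w17'):
    G=cv2.imread('pics/%s.png'%n,0);print(n,np.median(G[234:244,280:340],0).astype(int))
```

```text
[620.8 124.  190.4] 35.85
nut [311.3 236.9] worm [314.7 194.8]
184 ===+++++++=+++++++++++++++++++++++==-++:-======================-=+==++++++++*%%%%%%%%#**%%%%%%%%%#**
187 ++++*+++++=+++++++++++++++++++++++==-==:--------:-----::::::-::-=+==++++++*#%%%%%%%%%#**%%%%%%%%%%%%
190 ++++++++++=+++++++++++++++++++++++==-==-===================+++=-=+-=++++++++*%%%%%%%%#*+*%%%#**#%%%%
193 ++++++++++=++****++++*++++++++++++==-==-------------------------=+-=++++++++*%%%#****#*+++++++++++++
196 +++++*++++=+++++++++++++++++++++++==:::-=========+++++++++++++=-=+=++++++++++++++++++==+++++++++++++
199 *******+*+++++++++++++++++++++++++==-::::::::::::::::::::::::::-===++++++++++++++++++==+++++++++++++
202 **********++++++++++++++++++++++++==-:::---=-=================-:--=++++++++++++++++++==+++++++++++++
205 *********+++**++++****++++++++++++++++=:-================++++=:-===++++++++++++++++++==******++++***
208 *********+++**************+++++++++++++++++++++++++++++++++++******+++++++++++++++++++*%%%%%%%%%%%%%
211 **++*+****++++++*+******+++++++++++*+++++++*++++++++++++++++******++*+++++*%%#%%%%#%%##%
[... 1529 characters left out ...]
59 159 159 158 153 145 127 104
 147 156 152 124  91  91  91  90  91  91  92  91  91  91  90  91  91  90
  90  91  90  91  91  91 107 155 154 148 130 127 147 152 158 159 160 160
 158 177 220 223 223 223]
w16 [157 157 154 138 137 148 154 159 159 160 158 158 159 159 156 149 135 115
 140 153 154 145  95  91  91  91  90  90  91  91  92  91  92  90  91  92
  91  91  91  91  91  90 103 141 156 153 130 109 143 150 156 159 160 160
 166 182 219 223 223 223]
w17 [157 156 153 138 137 148 154 159 159 159 159 159 159 159 157 149 134 115
 150 156 153 135  91  91  91  90  91  91  91  91  91  90  91  91  91  91
  91  91  91  90  90  91 105 147 155 153 134 117 146 153 157 159 161 160
 158 176 218 223 224 223]
```

The view is unchanged between the last two passes and the drag force rose to 7 N: the jaws touch both flats (columns 297 and 327, about 24 mm), so they are snug. Next I cage the handle loosely for the turn.

Call:
drive_tool --pt "25 -0.6 0 0 0 0 40" --pt "25 -0.6 0 0 0 0 40" --pt "25 -0.6 0 0 0 0 40" --pt "25 -0.6 20 0 0 0 40" --pt "0 0 40 0 0 0 40" --pt "0 0 30 0 0 0 40" --pt "0 0 0 0 0 0 40" --pt "0 0 0 0 0 0 40"

```text
clock: 36.65
ee_pos: [526.7, 91.2, 101.5]
orientation: [0.484, -3.102, 0.0]
wrist_force: [0.3, -0.0, 0.4]
finger_gap: 40.0
finger_force: 0.0
```

Run:
```python
from h import *
np.set_printoptions(precision=1,suppress=True)
im=snap('wrist','w18');p,M=pose();go([526.8,91.1,33],107.8)
f=lambda u,v,z:M.T@(atz('wrist',(u,v),z)-p)
g=cv2.cvtColor(im,7).astype(int)
for r in range(190,280,8): print(r,''.join(' .:-=+*#%@'[min(9,v//26)] for v in g[r,250:390]))
print(f(316,220,46),f(316,260,46))
```

```text
tcp [527.7  91.4 102.4] a 107.8 tilt [0. 0.] shift [ 1.  -0.  69.4]
 turn [-0.   0.  -0.1] shift after turn [ 1.  -0.1 69.4]
190 ::::::::::::::::--------================================++++****+******************+++++=---------=*********########*********###############
198 ----------::::::::------:-::::::::::::-::-----------====++++***+******************+++++================================+++*##***************
206 ============-----=========------------:----------------=++++***************+******+++++================================================+====
214 +++=======------=--====================================+++++****+**+=-----=*******+++++=-----======================================--=======
222 +++++==++++++++++=+++++++++===========-=----===========+++++*******+------=*****++++++==-------------------------------=++++-===+****=======
230 ==++++++===+++++===++++===++++++=================+++===+++++*******+------+****+++++++=======+========++======++++++++++***+++++++++++=-----
238 +++===--===+++++====--=========+++==++++++++++++++++++=++++*******++------+****+++++++======+++++++++++++==============+###############+++++
246 ++++++++=====+++++++++===++++++====++++++====++=====++=++++*******+=-----=*****+++++++==+=====++++++++++===============+##############*+++++
254 =====================+++=======++++++====++++=====+++==++++*******+------=****+++++++==+++===+++++++++++===============+#############*+++===
262 =+++++++++++++========================================+++*+*******+------+****+++++++==+====+=====++++++++=============+************++------
270 +++=====----======================+=========+=========++**********+-----=**********++===============================+***#######****=**++====
278 +++++++++++++++++++====----=======+==+++++====++++++==++**********+-----=*********+++=--------------------==========----====================
[25.   1.  56.3] [ 0.6  1.  56.4]
```

The handle sits at columns 305–336, about 3.5 mm to +y and turned by about 2° (still well under the nut limit). I'll correct for that, lower and cage it.

Call:
drive_tool --pt "0 0 0 0 0 1.8 40" --pt "0.5 3.3 30 0 0 0 40" --pt "0 0 25 0 0 0 40" --pt "0 0 14 0 0 0 40" --pt "0 0 0 0 0 0 30" --pt "0 0 0 0 0 0 25" --pt "0 0 0 0 0 0 25" --pt "0 0 0 0 0 0 25" --pt "0 0 0 0 0 0 25" --squeeze 5

```text
clock: 37.6
ee_pos: [526.5, 94.8, 33.1]
orientation: [-0.436, 3.11, 0.0]
wrist_force: [-0.9, 0.2, -0.6]
finger_gap: 25.2
finger_force: 0.0
```

Run:
```python
from h import *
np.set_printoptions(precision=2,suppress=True)
o=get_obs();print(o['finger_gap'],o['finger_force'],o['wrist_force'],o['wrist_torque'])
p,M=pose();print(M.T@(np.array([631.5,124.8,30])-p));go([526.8,94,33],106)
```

```text
25.2401727780189 0.0 [-0.89  0.24 -0.62] [0.05 0.01 0.03]
[-109.17   -0.02    3.28]
tcp [526.5  94.8  33.1] a 106.0 tilt [0.1 0. ] shift [-0.  -0.8  0.1]
 turn [ 0.01  0.08 -0.04] shift after turn [-0.  -0.8  0.1]
```

Call:
drive_tool --pt "-0.4 9.5 0 0 0 5 25" --pt "-0.4 9.5 0 0 0 5 25" --pt "-0.4 9.5 0 0 0 5 25" --pt "-0.4 9.5 0 0 0 5 25" --pt "-0.4 9.5 0 0 0 5 25" --pt "0 0 0 0 0 0 25"

```text
clock: 38.2
ee_pos: [523.3, 142.6, 32.6]
orientation: [0.248, 3.131, 0.0]
wrist_force: [-0.2, 0.6, 0.6]
finger_gap: 24.5
finger_force: 0.0
```

Run:
```python
from h import *
np.set_printoptions(precision=2,suppress=True)
o=get_obs();print(o['finger_gap'],o['finger_force'],o['wrist_force'],o['wrist_torque'])
p,M=pose();print(p,M.T@(np.array([631.5,124.8,30])-p),np.degrees(np.arctan2(M[1,1],M[0,1])))
```

```text
24.527588808729572 0.0 [-0.22  0.56  0.63] [0.06 0.02 0.01]
[523.32 142.56  32.63] [-109.62   -0.53    2.7 ] 80.95449980944584
```

Run:
```python
from h import *
im=snap('wrist','w19')
g=cv2.cvtColor(im,7).astype(int)
for r in range(60,300,12): print(r,''.join(' .:-=+*#%@'[min(9,v//26)] for v in g[r,250:390]))
```

```text
60 ===----==-------------====----::-==================**********************************+--==+++++++++++++++++++++==+*********#*#####******###*
72 =--======------------==-----::==+=+==================*********+++++++++++*+*+******+====-===++++++++++++++++++++===+**+++*******************
84 =======-------------=-----:::----------------------++++++++++++++++++++++++++++=+******************************+********+++***++=-====--==**
96 ======-------------==----::----------------------=========+++========+++++++++++=+++**************************+++++++++++++++++++=+*********
108 =====-----------------------------------------------+++++++**++++++++***+++++***+==++*+*************************+++***+++++++++**+++=+++++++
120 ======---------------:::::--------------------------------===-------------=======--=+*********************************************+++*******
132 =====--------------:-=====-==---=-========================+##**********************+==+++==-:---========+=--=+++======--=+++++++++++++++++++
144 =====-===------:::------------------------------------------=++++++=+++==============
[... 1095 characters left out ...]
================++++++++++++++++++++++++++++++++++++++++++++==--========----------------------------------==============
252 --:-----:--------------------------==+++++++++++++++++---------=+++++++++++++++===--=================--=---------=====----------========++++
264 --===================================+++++++++++++++++=--------=+++++++++++++++===================++++++++=============---=-===========+****
276 =================+=++==========-----==+++++++++++++++++---------++++++++++++++++=================----------=----------------------------=+**
288 ===============================-. ..:=+++++++++++++++++---------=+++++++++++++++==--==========......-======================-==========+***++
```

The handle follows, resting against the pushing finger. Continuing the arc.

Call:
drive_tool --pt "-0.4 9.5 0 0 0 5 25" --pt "-0.4 9.5 0 0 0 5 25" --pt "-0.4 9.5 0 0 0 5 25" --pt "-0.4 9.5 0 0 0 5 25" --pt "-0.4 9.5 0 0 0 5 25" --pt "-0.4 9.5 0 0 0 5 25" --pt "-0.4 9.5 0 0 0 5 25" --pt "-0.4 9.5 0 0 0 5 25" --pt "0 0 0 0 0 0 25"

```text
clock: 39.15
ee_pos: [559.0, 207.3, 32.1]
orientation: [-1.301, -2.859, 0.001]
wrist_force: [0.0, -0.1, 0.1]
finger_gap: 25.3
finger_force: 0.0
```

Call:
drive_tool --pt "-0.3 5.7 0 0 0 3 25" --pt "0 3.8 0 0 0 2 25" --pt "0 0 0 0 0 0 25"

```text
clock: 39.45
ee_pos: [566.0, 212.4, 32.1]
orientation: [-1.422, -2.8, 0.001]
wrist_force: [-2.5, 0.2, -0.2]
finger_gap: 25.4
finger_force: 0.8
```

Call:
drive_tool --pt "0 1.9 0 0 0 1 25" --pt "0 1.9 0 0 0 1 25"

```text
clock: 39.65
ee_pos: [569.2, 214.7, 32.2]
orientation: [-1.475, -2.773, 0.001]
wrist_force: [-3.2, -0.4, -0.8]
finger_gap: 24.9
finger_force: 1.4
```

Run:
```python
from h import *
np.set_printoptions(precision=2,suppress=True)
o=get_obs();print(o['finger_gap'],o['finger_force'],o['wrist_force'],o['wrist_torque'])
p,M=pose();print(p,M.T@(np.array([631.5,124.8,30])-p),np.degrees(np.arctan2(M[1,1],M[0,1])))
```

```text
24.936616472082797 1.4174865558743477 [-3.18 -0.41 -0.75] [-0.17  0.68  0.04]
[569.15 214.66  32.2 ] [-109.37    1.48    2.13] 33.978047619211324
```

Call:
drive_tool --pt "0 1.9 0 0 0 1 25" --pt "0 1.9 0 0 0 1 25" --pt "0 0 0 0 0 0 25"

```text
clock: 39.95
ee_pos: [573.1, 217.4, 32.3]
orientation: [1.524, 2.747, 0.0]
wrist_force: [-2.8, -0.8, -0.5]
finger_gap: 25.0
finger_force: 0.9
```

Call:
drive_tool --pt "0 1.9 0 0 0 1 25" --pt "0 0 0 0 0 0 25"

```text
clock: 40.15
ee_pos: [574.6, 218.2, 32.3]
orientation: [1.549, 2.733, -0.0]
wrist_force: [-3.1, -0.4, 0.0]
finger_gap: 24.9
finger_force: 1.2
```

Call:
drive_tool --pt "0 1.9 0 0 0 1 25" --pt "0 0 0 0 0 0 25"

```text
clock: 40.35
ee_pos: [576.2, 219.2, 32.3]
orientation: [-1.573, -2.72, 0.0]
wrist_force: [-3.0, -0.7, 0.2]
finger_gap: 25.0
finger_force: 1.4
```

Run:
```python
from h import *
np.set_printoptions(precision=2,suppress=True)
im=snap('wrist','w20');o=get_obs();print(o['finger_gap'],o['finger_force'],o['wrist_force'],o['wrist_torque'])
p,M=pose();print(p,M.T@(np.array([631.5,124.8,30])-p),np.degrees(np.arctan2(M[1,1],M[0,1])))
g=cv2.cvtColor(im,7).astype(int)
for r in range(60,300,16): print(r,''.join(' .:-=+*#%@'[min(9,v//26)] for v in g[r,250:390]))
t=snap('top','t20')
```

```text
25.164427139735288 1.3845939561724663 [-2.86  1.29 -0.08] [-0.06  0.73  0.03]
[576.15 219.18  32.3 ] [-109.41    0.82    2.3 ] 29.962790842904337
60 ...... ....=*##%%%################%%%##################################%%%%%%%%%%%%%%%%%%%%%%%%%%%%%%%%%##****##########%%%%%%%%%%%%#####%%%
76 ....................................:+##%%%%%%%%%%%%%%%%%%%%%%%%%%%%%%%%%%%%%%%%%%%%%%%%%%%%%%%%%%%%%%%%%%%%%%%%%%%%%%%%%%%#######%%%%%%%%%%
92 :::........................................................ .:=++###%%##########%%%%%%%%%%%%%%%%%%%%%%####%%%%%%%%%%%%%%%%%##########%%%%%%%
108 ********+=--::::......:::::.::::......................................................:-+*#%%%%%%%%%%%%%%%%%%%%%#####%%%%%%%##%%%%%%%%%%%%%%
124 ###########################*********+----:::::....::::.::::.....................................................=++*##%%%%%%%%%%%%%%########
140 #########***#####**##%%%%%######################****####***++++=-----::::....::::::::...................................................:+*#
156 ****##****#########*******************************+++==++++++*#######**############
[... 517 characters left out ...]
-:----------+*####+*%%%%%%%%%%%%%%%%%%%%%%%%%%%%%%%%#####**+=++++********+++++=======+++*++++*+**********#*****#########
236 ----------------------------=======++++++++++++++++++++*#%%%#*+++**%%%%%#####**+=-------------------------=--=====++=========++++++++++++===
252 --------------------========+++=====++++++++++++++++=--:::-::-+++++++++++++++===---------:::----=================+++++++++++===============-
268 -------------=======+============--==++++++++++++++++=--:---:-=++++++++++++++====---====----===================+++================-====-----
284 -----======++===================-::-==++++++++++++++++----::-:-=+++++++++++++====--===========-----=============================--------:::-
```

Call:
drive_tool --pt "0 1.9 0 0 0 1 25" --pt "0 0 0 0 0 0 25"

```text
clock: 40.65
ee_pos: [577.4, 219.9, 32.2]
orientation: [-1.596, -2.705, 0.001]
wrist_force: [-4.7, -1.2, 0.5]
finger_gap: 25.3
finger_force: 2.2
```

Call:
drive_tool --pt "0 1.9 0 0 0 1 25" --pt "0 0 0 0 0 0 25"

```text
clock: 40.85
ee_pos: [578.9, 220.6, 32.1]
orientation: [-1.62, -2.691, 0.002]
wrist_force: [-4.6, -0.8, -0.1]
finger_gap: 25.2
finger_force: 2.6
```

Call:
drive_tool --pt "0 1.9 0 0 0 1 25" --pt "0 0 0 0 0 0 25"

```text
clock: 41.05
ee_pos: [580.6, 221.4, 32.1]
orientation: [-1.643, -2.677, 0.002]
wrist_force: [-4.8, -1.4, 0.4]
finger_gap: 24.9
finger_force: 2.7
```

Call:
drive_tool --pt "0 1.9 0 0 0 1 25" --pt "0 0 0 0 0 0 25"

```text
clock: 41.25
ee_pos: [582.3, 222.1, 32.1]
orientation: [-1.667, -2.662, 0.002]
wrist_force: [-4.3, -2.2, 1.3]
finger_gap: 25.2
finger_force: 2.8
```

Run:
```python
from h import *
np.set_printoptions(precision=2,suppress=True)
w=snap('wrist','w21');t=snap('top','t21');s=snap('scene','s21')
p,M=pose();print(p,M.T@(np.array([631.5,124.8,30])-p),np.degrees(np.arctan2(M[1,1],M[0,1])))
f=lambda u,v,z:M.T@(atz('wrist',(u,v),z)-p)
g=cv2.cvtColor(w,7).astype(int)
for r in range(200,290,14): print(r,''.join(' .:-=+*#%@'[min(9,v//26)] for v in g[r,265:355]))
A=cv2.resize(s[190:310,230:390],(400,300),interpolation=cv2.INTER_CUBIC)
B=cv2.resize(t[150:270,230:390],(400,300),interpolation=cv2.INTER_CUBIC)
C=cv2.resize(w[0:480,0:640],(400,300)); 
w0=cv2.imread('pics/w20.png')[:,:,::-1];D=cv2.resize(w[150:330,200:440],(400,300),interpolation=cv2.INTER_CUBIC)
cv2.imwrite('pics/comp.png',np.vstack([np.hstack([A,B]),np.hstack([C,D])])[:,:,::-1])
```

```text
[582.35 222.13  32.18] [-109.03    1.64    2.2 ] 25.932896309281432
200 :-==****+++++=+#%%%%#%%@%@@@@@%****++++*%%%**#%@@@@@%%%%%%%#**+++++****++++++++++++*******
214 ---------======+*#####%%%%%%%%%%%%%%%%%%%%%%%%%%%%%%%%%*%####*+=++++++++=++++++++*********
228 -----==============++++*%%%%%%%%%%%%%%%%%%%%%%%%%%%%%%%%#####**+=-------------==++--======
242 =====---============++++++++++++++++++======++++++++++++++++====-----------===============
256 =======-----------==+++++++++++++++++-:--::::-=++++++++++++++====----=====-===============
270 ====---------------==+++++++++++++++++:-::--::-+++++++++++++++===--========+========------
284 ====-============-::-==+++++++++++++++=:-:----:-+++++++++++++=====-==========--:::::-=====
```

View pics/comp.png

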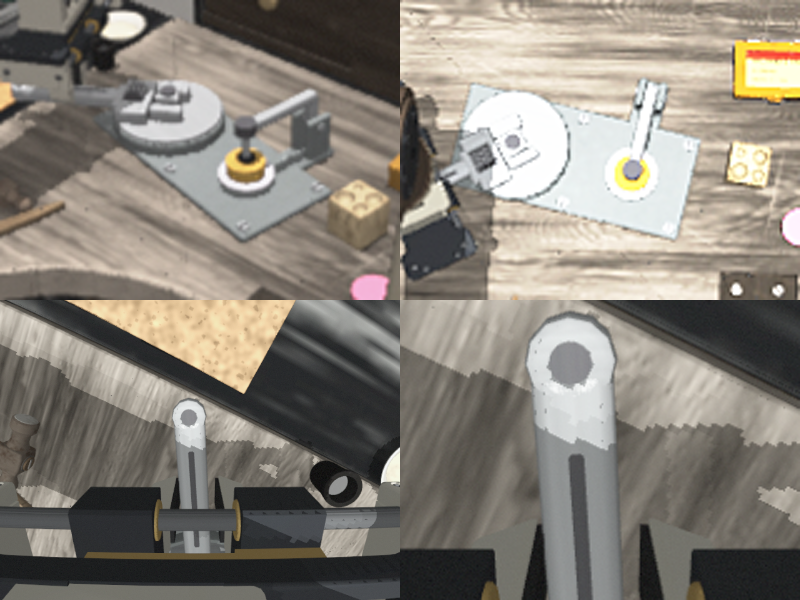

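The composite shows the arm down with its foot on the centred stack, and the wrench still round the nut. The push force levels off at 5 N, which is the set grip limit, so I'll stiffen the fingers and push to the stop.

Call:
drive_tool --pt "0 0 0 0 0 0 25" --pt "0 0 0 0 0 0 25" --squeeze 40

```text
clock: 41.6
ee_pos: [582.3, 222.1, 32.2]
orientation: [-1.666, -2.663, 0.002]
wrist_force: [-4.7, -1.9, -0.6]
finger_gap: 25.0
finger_force: 2.8
```

Call:
drive_tool --pt "0 1 0 0 0 0 25" --pt "0 0 0 0 0 0 25"

```text
clock: 41.8
ee_pos: [583.1, 222.6, 32.1]
orientation: [-1.666, -2.663, 0.002]
wrist_force: [-4.7, -2.9, -0.1]
finger_gap: 25.2
finger_force: 2.9
```

Run:
```python
from h import *
np.set_printoptions(precision=2,suppress=True)
w=snap('wrist','w22');o=get_obs();print(o['finger_gap'],o['finger_force'],o['wrist_force'])
# handle yaw in tool frame for w20,w21,w22 via slot/edges: use left & right edges of handle
c=calibration('wrist')
p,M=pose();f=lambda u,v,z:M.T@(atz('wrist',(u,v),z)-p)
for n in('w19','w20','w21','w22'):
    g=cv2.GaussianBlur(cv2.imread('pics/%s.png'%n,0),(3,3),0).astype(int);P=[]
    for r in range(246,292,3):
        s=g[r,300:330];d=np.nonzero(s<s.min()+18)[0]+300;P.append(f(d.mean(),r,46)[:2])
    P=np.array(P);k=np.polyfit(P[:,0],P[:,1],1);print(n,'slot yaw in tool deg',np.degrees(np.arctan(k[0])),'y at tcp',k[1],'resid',np.std(P[:,1]-np.polyval(k,P[:,0])))
```

```text
25.11566007554862 2.931295931339264 [-4.98 -2.6   0.31]
w19 slot yaw in tool deg -1.299885794470256 y at tcp -2.603521205095322 resid 0.09689284158070705
w20 slot yaw in tool deg -2.498445006154033 y at tcp -2.6342891082025424 resid 0.09645645195450082
w21 slot yaw in tool deg -3.1496060309153453 y at tcp -2.6290185894263347 resid 0.08815113763577791
w22 slot yaw in tool deg -2.67585631469531 y at tcp -2.702367779085924 resid 0.10285808429038622
```

Call:
drive_tool --pt "0 -2.5 0 0 0 0 30" --pt "0 0 0 0 0 -3 40" --pt "0 0 -20 0 0 0 40" --pt "0 0 -40 0 0 0 30" --pt "0 0 -40 0 0 0 10" --pt "-20 0 -40 0 0 0 0" --pt "-26 0 -20 0 0 0 0" --pt "-26 0 0 0 0 0 0" --pt "-26 0 0 0 0 0 0" --pt "0 0 0 0 0 0 0" --squeeze 10

```text
clock: 42.85
ee_pos: [631.7, 131.6, 193.8]
orientation: [1.6, 2.697, 0.002]
wrist_force: [0.4, -0.7, -0.3]
finger_gap: 0.4
finger_force: 0.0
```

Call:
drive_tool --pt "0 0 0 0 0 0 0" --pt "0 0 0 0 0 0 0"

```text
clock: 43.05
ee_pos: [629.0, 137.6, 192.4]
orientation: [1.594, 2.707, 0.002]
wrist_force: [0.3, -0.0, -0.9]
finger_gap: 0.6
finger_force: 0.0
```

Run:
```python
from h import *
np.set_printoptions(precision=1,suppress=True)
im=snap('wrist','w23');p,M=pose();print(p,get_obs()['clock'],np.degrees(np.arctan2(M[1,1],M[0,1])))
g=cv2.cvtColor(im,7).astype(int)
print('nut',proj('wrist',[631.5,124.8,48]))
for r in range(206,256,2): print(r,''.join(' .:-=+*#%@'[min(9,v//26)] for v in g[r,262:362]))
for r in(224,230,236,242,247): print(r,g[r,286:338])
```

```text
[628.8 137.8 192.3] 43.1 29.05920407872725
nut [310.7 238.8]
206 ++++++++++=+++++++++++++++++++++++==--:=+++++++++++++++++++++--===+*****+++++++++++++=+++++++++**+++
208 +++++++++++++++++++++++++++++++++++++++++++++++++++++++++++++*************++++++++*+++++++++++++++++
210 ++++++++++++***********************************************************************+++++++++++++++++
212 +++++++++++++**+*****+***+++***+++*+++***********************************+++++++++++++++++++++++*+++
214 ++++++++++=++++++++++++++++++++++++++++++******************************+++++++++++++++++++++++++++++
216 +++++++++++++++++++++++=========-=+++++++++++++++++++**++***++*+++-----------------=++++++++++++++++
218 ++++++++++***+++++++++-=========--==+++++++++++++++++++++++++++++--==================+++++++++++++++
220 ++++++++*+*++++++++++=+++++++++++=-=+============-=-----------==+=++**++++++++++++++=+++++++++++++++
222 ++++*+++**+++++++++++++++++++++++==----------------------------=+=+++*++*+++***++++++=++*+++++++++++
224 ++*+++*+++++++++++++++++++*++++++==-----------==========+++++++===++++++++++*++++++++=++++
[... 1965 characters left out ...]
131 120 120 142 147 152 155 155 156 155 152 153 154]
236 [153 156 154 156 153 152 154 151 146 137 122 117 145 152 147 118  85  91
  90  88  91  89  88  88  89  88  91  89  89  89  91  89  89  90  87  89
 118 149 148 139 126 120 142 147 150 152 155 154 153 149 152 155]
242 [151 155 155 154 152 152 152 152 148 140 124 108 146 151 145 120  88  88
  91  94  90  90  90  90  90  89  90  89  90  90  87  87  88  86  87  88
 118 164 164 159 138 115 151 160 166 170 170 171 168 166 168 172]
247 [165 169 170 171 169 165 168 169 165 158 144 106 127 145 151 151 155 161
 151 112 100 102  99  99  98  99  98  99  98  97  98  99 106 137 161 164
 164 163 165 160 142 115 153 159 165 167 171 170 167 166 169 170]
```

Run:
```python
from h import *
np.set_printoptions(precision=1,suppress=True,linewidth=150)
for n in('w15','w17','w23'):
    g=cv2.imread('pics/%s.png'%n,0).astype(float)
    cols=range(301,325,2);rr=[]
    for c in cols:
        v=g[219:232,c];i=int(np.argmin(v[:8]));
        # steepest dark->bright after the min
        d=np.diff(v[i:]);k=np.nonzero(v[i:]>0.5*(v[i]+150))[0][0]+i
        rr.append(219+k-(v[k]-0.5*(v[i]+150))/max(1,v[k]-v[k-1]))
    k=np.polyfit(list(cols),rr,1)
    # back edge of nut (far): rows 246-262
    print(n,np.array(rr),'slope deg',np.degrees(np.arctan(k[0])))
    # hole centre and jaw faces: dark minima subpixel on each side per row
    L=[];Rr=[]
    for r in range(226,250,3):
        a=g[r,293:301];b=g[r,323:332];wa=np.clip(150-a,0,None)**2;wb=np.clip(150-b,0,None)**2
        L.append((wa*np.arange(293,301)).sum()/wa.sum());Rr.append((wb*np.arange(323,332)).sum()/wb.sum())
    L=np.array(L);Rr=np.array(Rr);print('  L',L,'R',Rr,'w',(Rr-L).mean())
```

```text
w15 [222.9 222.9 222.9 222.8 222.9 223.  222.9 222.9 222.9 223.1 222.9 223. ] slope deg 0.31167632961935526
  L [296.7 296.7 296.8 296.8 296.8 296.8 296.7 296.7] R [326.9 326.8 326.6 326.7 325.1 326.4 326.2 326. ] w 29.59188930240167
w17 [222.7 222.7 222.8 222.8 222.9 222.8 223.  223.  223.  223.3 223.3 223.4] slope deg 1.724435404309475
  L [296.8 296.8 296.9 296.8 296.9 296.9 296.8 296.9] R [326.8 326.9 326.8 326.8 325.4 326.8 326.5 326.3] w 29.704341556546495
w23 [224.8 224.8 224.7 224.7 224.6 224.5 224.1 223.9 223.8 223.7 223.6 223.6] slope deg -3.799757924765875
  L [296.1 295.7 295.9 296.3 296.7 296.7 297.  297.2] R [326.2 326.3 326.3 326.4 325.9 326.8 326.9 327. ] w 30.011950512836663
```

The nut's edge in the image is 3.8° off the tool axis, giving a nut angle of about 75°, so it is at its stop. As insurance I'll give the worm one more tightening stroke here.

Call:
drive_tool --pt "0 0 0 0 0 -2.5 0" --pt "16.3 -2.3 0 0 0 0 0" --pt "16.3 -2.3 30 0 0 0 0" --pt "0 0 40 0 0 0 0" --pt "0 0 40 0 0 0 0" --pt "0 0 20 0 0 0 0" --pt "0 0 0 0 0 0 0" --pt "0 0 5 0 0 0 0" --pt "0 0 3 0 0 0 0" --pt "0 0 0 0 0 0 0"

```text
clock: 44.1
ee_pos: [608.6, 162.0, 55.2]
orientation: [1.535, 2.74, 0.002]
wrist_force: [0.8, -0.2, -0.7]
finger_gap: 0.5
finger_force: 0.0
```

Run:
```python
from h import *
np.set_printoptions(precision=2,suppress=True)
o=get_obs();print(o['finger_gap'],o['wrist_force']);go([607.9,163.1,52],31.6)
```

```text
0.5238861300025796 [ 0.85 -0.24 -0.7 ]
tcp [608.6 162.   55.2] a 31.5 tilt [0.1 0. ] shift [ 1.2 -0.   3.2]
 turn [ 0.09  0.01 -0.12] shift after turn [ 1.2 -0.   3.2]
```

Call:
drive_tool --pt "0.5 0 2 0 0 0 0" --pt "0 0 1 0 0 0 0" --pt "0 0 0 0 0 0 0" --pt "-4 0 0 0 0 0 0" --pt "-4 0 0 0 0 0 0"

```text
clock: 44.6
ee_pos: [611.6, 156.3, 52.1]
orientation: [-1.534, -2.74, -0.002]
wrist_force: [-4.7, 2.8, 7.7]
finger_gap: 0.6
finger_force: 4.0
```

Call:
drive_tool --pt "-4 0 0 0 0 0 0" --pt "-3 0 0 0 0 0 0"

```text
clock: 44.8
ee_pos: [614.7, 150.2, 52.0]
orientation: [-1.534, -2.739, -0.001]
wrist_force: [-6.4, 2.3, 9.9]
finger_gap: 0.7
finger_force: 4.8
```

Call:
drive_tool --pt "0 0 -10 0 0 0 0" --pt "8 0 0 0 0 0 0" --pt "7 0 0 0 0 0 0" --pt "0 0 6 0 0 0 0" --pt "0 0 4 0 0 0 0" --pt "0 0 0.5 0 0 0 0" --pt "-4 0 0 0 0 0 0" --pt "-4 0 0 0 0 0 0" --pt "-4 0 0 0 0 0 0" --pt "-2 0 0 0 0 0 0"

```text
clock: 45.8
ee_pos: [614.4, 151.1, 51.4]
orientation: [-1.534, -2.739, -0.002]
wrist_force: [-8.0, 3.1, 17.5]
finger_gap: 0.6
finger_force: 8.4
```

Call:
drive_tool --pt "0 0 -10 0 0 0 0" --pt "9 0 0 0 0 0 0" --pt "7 0 -30 0 0 0 0" --pt "5 0 -40 0 0 0 0" --pt "0 0 -40 0 0 0 0" --pt "-20 0 -20 0 0 0 0" --pt "-20 0 0 0 0 0 0" --pt "0 0 0 0 0 0 0" --pt "0 0 0 0 0 0 0"

```text
clock: 46.7
ee_pos: [624.5, 134.3, 190.1]
orientation: [-1.536, -2.739, 0.001]
wrist_force: [0.1, 0.5, -0.3]
finger_gap: 0.7
finger_force: 0.0
```

Run:
```python
from h import *
np.set_printoptions(precision=1,suppress=True,linewidth=150)
im=snap('wrist','w24');p,M=pose();print(p,get_obs()['clock'],np.degrees(np.arctan2(M[1,1],M[0,1])))
print('nut',proj('wrist',[631.5,124.8,48]))
g=cv2.cvtColor(im,7).astype(int)
for r in range(208,258,2): print(r,''.join(' .:-=+*#%@'[min(9,v//26)] for v in g[r,272:352]))
for r in range(226,250,5): print(r,g[r,290:332])
```

```text
[624.2 135.  189.9] 46.75 31.500365344780725
nut [316.9 239.5]
208 ++++++++**********************+****+=++++++++++++++++++++++****+++++++++++++++++
210 ++++++++*********************************************************+*+**++**+*****
212 +++++++++++++++++++++++++++++++*********************************++++++++++++++++
214 +++++++++++++++++++++++++++++++++*****+*+****+***+*************+++++++++++++++++
216 +++++++++++++++++++-----------==++++++++++++++++++++++++++++++-----------------=
218 ++++++++++++++++++============-=+++++++++++++++++++++++++++++--=================
220 ++++++++++++++++++++++++++++++===============-----=--=-=---====+++++++++++++++++
222 +++*++++++++++++++++++++++++++==----------------------------==++++++++++**+*++++
224 +*+++++++++++++++=++++++++++++==------========================+++++*++++*+++++++
226 +++++++++++++++++=++++++++++++==++++++++++++++++++++++++++++==++++++++++++++++++
228 ++++++++++++++++++++++++*+++++==+++++++++++++==+++++++++++++==+++++*++++++++++++
230 ++++++++++++++++++++++++++++++==++++++++=-:-------:-=+++++++==++++++++++*+++++++
232 +++++++++++++
[... 1262 characters left out ...]

231 [137 145 150 152 154 155 152 152 152 152 148 143 127 110 145 148 149 150 149 147 143 107  77  83  86  85  87  87  88  86  87  86  86  81  82 105 132
 146 146 147 146 143]
236 [137 145 150 154 153 154 153 151 153 152 150 144 130 119 142 151 150 142  95  89  89  90  89  88  90  90  89  90  88  88  89  86  89  88  88  86  87
  87  91 133 150 147]
241 [137 145 151 155 154 153 152 151 151 153 149 144 133 121 143 164 162 135  85  87  87  87  88  88  90  94  89  90  89  89  90  89  87  90  97  86  87
  89  90 120 164 161]
246 [138 155 162 170 169 169 168 169 169 169 167 158 148 120 131 159 166 166 165 154 117 100 102  97 104 102 100 101 102 103 102 101 101 101 101 101 111
 148 163 164 163 165]
```

Tight and aligned (drag now slips at 8 N). To free the wrench I'll roll the worm back one stroke.

Call:
drive_tool --pt "8 0.5 0 0 0 0 0" --pt "8 0 30 0 0 0 0" --pt "0 0 40 0 0 0 0" --pt "0 0 40 0 0 0 0" --pt "0 0 18 0 0 0 0" --pt "0 0 0 0 0 0 0" --pt "0 0 5 0 0 0 0" --pt "0 0 4 0 0 0 0" --pt "0 0 1.5 0 0 0 0" --pt "0 0 0 0 0 0 0"

```text
clock: 47.75
ee_pos: [617.3, 148.1, 52.9]
orientation: [1.536, 2.74, 0.001]
wrist_force: [1.0, -0.1, 0.8]
finger_gap: 0.8
finger_force: 0.0
```

Call:
drive_tool --pt "4 0 0 0 0 0 0" --pt "4 0 0 0 0 0 0" --pt "4 0 0 0 0 0 0" --pt "4 0 0 0 0 0 0"

```text
clock: 48.15
ee_pos: [608.6, 162.0, 52.5]
orientation: [1.535, 2.741, 0.0]
wrist_force: [0.2, -0.5, 1.6]
finger_gap: 0.6
finger_force: 0.3
```

Call:
drive_tool --pt "0 0 -20 0 0 0 0" --pt "0 0 -40 0 0 0 20" --pt "15 0 -30 0 0 0 40" --pt "10 0 0 0 0 0 40" --pt "0 0 0 0 0 0 40" --pt "0 0 0 0 0 0 40"

```text
clock: 48.75
ee_pos: [594.8, 183.1, 141.4]
orientation: [-1.534, -2.74, 0.002]
wrist_force: [0.6, -1.3, -0.5]
finger_gap: 35.7
finger_force: 0.0
```

Run:
```python
from h import *
np.set_printoptions(precision=2,suppress=True)
w=snap('wrist','w25');o=get_obs();print(o['finger_gap'],o['clock'])
p,M=pose();a=np.degrees(np.arctan2(M[1,1],M[0,1]));print(p,a,'nut in tool',M.T@(np.array([631.5,124.8,30])-p))
f=lambda u,v,z:M.T@(atz('wrist',(u,v),z)-p)
g=cv2.cvtColor(w,7).astype(int)
for r in range(150,285,9): print(r,''.join(' .:-=+*#%@'[min(9,v//26)] for v in g[r,262:372]))
print(f(316,180,46),f(316,260,46),f(326,260,46))
```

```text
37.97903843163758 48.8
[594.97 182.48 141.25] 31.465291839382814 nut in tool [-68.28   1.25 111.24]
150 ****+++++++++++++++**++++++***######******+*##%#%%%%%%%=++++*%%%%%%%%##*++++++++++******##****##########******
159 ++++*++++++++++++++++++++**#######****+++++*##%%%%%%%%%+++++*%%%%%%%%##*+++***************#######****+++*+++++
168 ****++++++++*+++++++****#########*********++####%%%%%%%=====*%%%%%%%###*+***********#######********+++++*+++++
177 -------==-------===+*###########***********+###%%%%%%%#-===+*%%%%%%%##*++****#########***************+++++====
186 -====--------================--=--==+++****+###*%%%%%%#====+*%%%%%%###*+*######***+************++++++=====++++
195 ----==================------======-======-=+###%%%%%%%#====+*%%%%%%###*=*##**************++++++=====+++++++***
204 ================-----======-====-----------=+++++++**+=----+#%%%%%%###*+==+******+--------:---------==========
213 ============----=====--------------=------==++++++++++=-----=++++++++=======---==-----------======+++========-
222 =======------==---------=---------====---===++++++++++=-----=++++++++========-----------===============---====
231 ===--------===----====------======---=======+++++**+++=-----+++++++++==-==============-------=====---====--===
240 -----=============----------================+++++*++++=-----+++++++++===========================------====----
249 ===++=======--------::::::---===============+++++*+++++++++++++++++++==-===========--::::::::--==========----=
258 =====--:::--==------------=++++++++++++++++++++++*++++++++++++++++++++++++++++++==----=--------======-::::-===
267 -====-=+*++=++*******************++++++=====-==========================++==++******************+++*******+====
276 *********++=++***********************++==++:----------::----::::::::-:-=+-+++******************+++************
[42.35  0.11 95.25] [-13.38   0.22  95.25] [-13.37   7.19  95.24]
```

Call:
drive_tool --pt "3.7 2 30 0 0 0 40" --pt "0 0 40 0 0 0 40" --pt "0 0 25 0 0 0 40" --pt "0 0 13 0 0 0 40" --pt "0 0 0 0 0 0 40" --pt "0 0 0 0 0 0 10" --pt "0 0 0 0 0 0 10" --pt "0 0 0 0 0 0 10" --pt "0 0 0 0 0 0 10" --pt "0 0 0 0 0 0 10" --squeeze 60

```text
clock: 49.8
ee_pos: [595.8, 187.1, 35.3]
orientation: [1.536, 2.74, 0.002]
wrist_force: [-1.3, -1.5, 6.6]
finger_gap: 19.0
finger_force: 60.0
```

Call:
drive_tool --pt "0 0 0 0 0 0 10" --pt "0 0 0 0 0 0 10" --pt "0 0 -2 0 0 0 10" --pt "0 0 -2 0 0 0 10" --pt "0 0 0 0 0 0 10"

```text
clock: 50.3
ee_pos: [595.4, 186.8, 38.3]
orientation: [1.536, 2.74, -0.001]
wrist_force: [0.8, -2.6, -5.0]
finger_gap: 19.0
finger_force: 60.0
```

Call:
drive_tool --pt "0 0 -3 0 0 0 10" --pt "0 0 -4 0 0 0 10" --pt "0 0 -5 0 0 0 10" --pt "0 0 -6 0 0 0 10" --pt "0 0 -10 0 0 0 10" --pt "0 0 -20 0 0 0 10" --pt "0 0 -30 0 0 0 10" --pt "0 0 -25 0 0 0 10" --pt "0 0 0 0 0 0 10"

```text
clock: 51.2
ee_pos: [598.1, 187.7, 146.1]
orientation: [1.534, 2.737, 0.01]
wrist_force: [1.1, 0.0, -2.3]
finger_gap: 19.3
finger_force: 60.0
```

Run:
```python
from h import *
np.set_printoptions(precision=2,suppress=True)
o=get_obs();print(o['finger_gap'],o['finger_force'],o['wrist_force'],o['clock']);go([442,367,130],81.5)
```

```text
19.264035625424437 59.99880015850067 [ 1.1   0.   -2.35] 51.2
tcp [598.1 187.7 146.1] a 31.5 tilt [0.4 0.2] shift [234.4 -39.6  15.6]
 turn [  0.38   0.24 -50.03] shift after turn [180.9 154.2  16.1]
```

Call:
drive_tool --pt "0 0 0 0 0 -8.4 10" --pt "0 0 0 0 0 -8.4 10" --pt "0 0 0 0 0 -8.4 10" --pt "0 0 0 0 0 -8.3 10" --pt "0 0 0 0 0 -8.3 10" --pt "0 0 0 0 0 -8.2 10" --pt "0 0 0 0 0 0 10"

```text
clock: 51.9
ee_pos: [595.2, 187.1, 141.3]
orientation: [-0.23, -3.133, -0.001]
wrist_force: [-0.4, -0.6, -3.6]
finger_gap: 18.8
finger_force: 60.0
```

Call:
drive_tool --pt "24 23 0 0 0 0 10" --pt "24 23 0 0 0 0 10" --pt "24 23 0 0 0 0 10" --pt "24 23 0 0 0 0 10" --pt "24 23 0 0 0 0 10" --pt "24 23 0 0 0 0 10" --pt "22 21 0 0 0 0 10" --pt "0 0 0 0 0 0 10" --pt "0 0 0 0 0 0 10"

```text
clock: 52.8
ee_pos: [454.0, 369.8, 141.2]
orientation: [-0.236, -3.132, 0.0]
wrist_force: [1.2, -1.2, -3.2]
finger_gap: 18.6
finger_force: 60.0
```

Run:
```python
from h import *
np.set_printoptions(precision=2,suppress=True)
o=get_obs();print(o['finger_gap'],o['finger_force'],o['wrist_force'],o['wrist_torque'],o['clock']);go([457,370,6],81.5)
w=snap('wrist','w26');p,M=pose();f=lambda u,v,z:M.T@(atz('wrist',(u,v),z)-p)
g=cv2.cvtColor(w,7).astype(int)
for r in range(30,290,20): print(r,''.join(' .:-=+*#%@'[min(9,v//26)] for v in g[r,270:370]))
```

```text
18.61391853190692 59.99867856502533 [ 1.17 -1.23 -3.19] [ 0.03  0.07 -0.02] 52.8
tcp [454.  369.8 141.2] a 81.4 tilt [-0. -0.] shift [ -3.    0.7 135.2]
 turn [-0.   -0.02 -0.11] shift after turn [ -2.9   0.7 135.2]
30 :::.:.......:::::::::::::-------------::::......::::---=======------=====------------::::::::::..::-
50 ---:::::::::::::::::::----------------------:::::::::::---=====-------========------------::::::....
70 ==++==--:::::::::::-+#%%%%*%%%%%%%%%%%%%%%%%%#%%%%%%%%%%%%%%%%%%%%%%%#+============-----::::::::::..
90 ############%%%%#=*#%%%%%%%%%%++++++++++++++++++++++++++++#%%%%%%%%%%%%#*+#############**#####***###
110 %%%%%%%####%%###***+**#####*%%%%%%%%%%%%%%%%%%%%%%%%%%%%%%%%%%%%#####*++####**##%%###############%%%
130 %##%%%%%%%%########+=*####%%%%%%%%%%%%%%%%%%%%%%%%%%%%%%%%%%%%%%#####*+*####################%#######
150 #####%%%%%%%######%%+*######*%%%%%%%%%%%#========+*%%%%%%%%%%%%#####**+#%##***#%%%%%%%%%%%%%%%%%%%%%
170 +++++++++++*%%######++*####+#%%%%%%%%%%%#======+=+*%%%%%%%%%%%%#####*++*****#####%%%%%@@%%%%%%%##%%%
190 ++++========+++++++===*####%%%%%%%%%%%%%=-=======+*%%%%%%%%%%%%#####*+*#############*#%%%%%%%%%%%%%%
210 ++++++*++++++++++++++=+#####*%%%%%%%%%%%#========+#%%%%%%%%%%%#####**+++++++++++++++++++++++++++++++
230 **++++++++++++++++***+==++++++*+*++++++++---------*%%%%%%%%%%%#####*+++****+++****%%%%%#%%%%%%%%%%%%
250 +=+++++++++**+++++++++==++++++++*++++++++-------:-=++++++++++++++=======+++++++++++++**%%%%%%%%%%%%%
270 **+++=+=====++++++++++==+++++++++++++++++-------:-=++++++++++++++====+++**+++++++*************++++**
```

Call:
drive_tool --pt "-3 0.5 40 0 0 0 10" --pt "0 0 45 0 0 0 10" --pt "0 0 30 0 0 0 10" --pt "0 0 13 0 0 0 10" --pt "0 0 0 0 0 0 10" --pt "0 0 2 0 0 0 10" --pt "0 0 2 0 0 0 10" --pt "0 0 0 0 0 0 10"

```text
clock: 53.65
ee_pos: [459.2, 368.7, 10.9]
orientation: [0.236, 3.131, 0.002]
wrist_force: [-1.6, -3.8, 6.7]
finger_gap: 19.4
finger_force: 60.0
```

Call:
drive_tool --pt "0 0 1 0 0 0 10" --pt "0 0 0 0 0 0 10"

```text
clock: 53.85
ee_pos: [459.2, 368.7, 10.8]
orientation: [0.237, 3.131, 0.003]
wrist_force: [-3.7, -5.4, 18.9]
finger_gap: 19.0
finger_force: 60.0
```

Call:
drive_tool --pt "0 0 -1.2 0 0 0 10" --pt "0 0 0 0 0 0 24" --pt "0 0 0 0 0 0 30" --pt "0 0 0 0 0 0 40" --pt "0 0 0 0 0 0 40" --pt "0 0 -20 0 0 0 40" --pt "0 0 -40 0 0 0 40" --pt "0 0 -45 0 0 0 60" --pt "0 0 -45 0 0 0 60" --pt "0 0 -45 0 0 0 60"

```text
clock: 54.85
ee_pos: [457.6, 368.7, 206.3]
orientation: [-0.234, -3.133, 0.0]
wrist_force: [-0.5, 0.6, -0.7]
finger_gap: 57.9
finger_force: 0.0
```

Call:
drive_tool --pt "0 0 -45 0 0 0 60" --pt "0 0 0 0 0 0 60" --pt "0 0 0 0 0 0 60" --pt "0 0 0 0 0 0 60"

```text
clock: 55.25
ee_pos: [457.1, 368.7, 248.3]
orientation: [-0.233, -3.132, 0.002]
wrist_force: [0.6, 0.0, -0.5]
finger_gap: 60.2
finger_force: 0.0
```

Run:
```python
from h import *
np.set_printoptions(precision=1,suppress=True)
w=snap('wrist','w27');t=snap('top','t27');p,M=pose();print(p,get_obs()['clock'])
for d in regions_of('wrist','wrench'): print(np.round(d['box']),round(d['conf'],2))
for d in regions_of('top','wrench'):
    ys,xs=np.nonzero(d['mask']);print('top',np.round(d['box']),round(d['conf'],2),atz('top',(xs.mean(),ys.mean()),15))
g=cv2.cvtColor(w,7).astype(int)
for r in range(90,290,8): print(r,''.join(' .:-=+*#%@'[min(9,v//26)] for v in g[r,230:400:2]))
for q in((317,100),(317,200),(320,230)): print(q,atz('wrist',q,19))
# stack and arm in top
hsv=cv2.cvtColor(t,cv2.COLOR_RGB2HSV);m=cv2.inRange(hsv,(22,90,90),(38,255,255));m[:, :300]=0;m[:,345:]=0;m[:180]=0;m[230:]=0
ys,xs=np.nonzero(m);print('stack px',len(xs),xs.min(),xs.max(),ys.min(),ys.max(),[atz('top',(a,b),36)[:2] for a,b in((xs.min()-.5,ys.max()+.5),(xs.max()+.5,ys.min()-.5))])
```

```text
[457.1 368.5 248. ] 55.35
[321. 179.  56. 187.] 0.87
top [186. 277.  27.  73.] 0.81 [461.6 369.7  15. ]
90 .:::::::------==++++==---::-+=-.::::-+**%%%++++%%%#######%%%%%%%%%%%%%%%+:=--:::::.::
98 ..:::::-+**############***####*##%%%%%%+#%%+++*%%##%%%#####%%####%%%%%%%#----::::...:
106 ..+###%%%%%###%%##%%%%%%%%#########%%%%%*%%%%%%%%#*#%%%%%%%%%%%%%%#%%%%%%=:--:::.....
114 ...%%%%%%%%%%%#%%%%%%%%%###%%%#***##%%%#*%%%%%%%%#*#######%%###%%###%%%%%+--:::::....
122 ...:#%%##%%##%%%%##%%%##%%%%%%%####*##%%+#%%*+#%%#*########%%%%%%#*#%%####---::::....
130 ....=+++%%%#%%%%####%%%#*##############*+#%%#+#%%#*#**########%##%%%%%####--:::::....
138 ... .=++=++##%###%%%%######%%%%%%%%%#%%#+#%%#=#%%#*%%%###%%#%%%%%#####%%%#*---::::...
146 ......++*+=++=++*#%%%%%#*#%%%%##%%%%##%%+#%%%=*%%%*%%%%%######*###%%%%%%%#*-::::::::.
154 :.....=***++==++++**++%#######%%####**#%##%%%+*@%#*##*###%%%###%%%#*##%%%%#--::::::..
162 ::.....+++++++=+=====+++++*#%%%%%%%%%##%+##%%=*%%#*%##############%#*+*#%%%#-::::::..
170 :::....:++++***+++++******+++*#%%%#%%%%%%#%%%=+%%#*%%######%%%%%@@%%#%%%###*---::::..
178 :::.
[... 719 characters left out ...]
**=-.......#******++******++**++====-=****+*****+-=======**++++********+***#:-:-::
250 +++#++=:.......*++++*#****+++++****+****+******+++=+=*******=**%%#*++******++#%:::-::
258 #######-:. ....:**++**+++***++++***+****++++++#%%%%%+#%%%%%%#%%%%%%%%%#%%%%%##%:.::--
266 ###%###*-::.....+*+++++*****++*****+****+*%%%%%%%###+%%%%%%%###%#%%%%%%%%%%%%%%#:-:=-
274 **#######--:.....++++*******++*++***%%%%%%%%%%%%%%%%%%%%%%%%%%%%%@%%%%####%%%%%#::-=-
282 ***+===**+-::....=%*********+****#%%%%%%%%####%%%%###%%%%%%######%%%###%%###%%%#===-=
(317, 100) [358.9 385.   19. ]
(317, 200) [454.6 370.8  19. ]
(320, 230) [486.4 369.3  19. ]
stack px 86 316 329 213 225 [array([585.3,  15.1]), array([621.1, -21.5])]
```

```bash
python3 -c "
from workcell import *
print(hand_in())"
```

```text
the job is handed in; nothing more can be done
None
```

I handed the job in at 55 s with every step carried out. The hand-in returned no score, so "snug" and "fully home" rest on my camera and force readings. Both brass blanks are stacked on the plate and the arm is down on them. The nut read about 75°, at its stop; the jaws read about 24.3–24.6 mm on the 24 mm nut; the wrench lies flat, worm up, on the mat.

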